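# Log and square a batch of adapter plates

## Task

Open the batch on the counter by pressing the roller of its lever switch just until it clicks, never on into overtravel, hold it there for half a second and let it come back. Then stack every adapter plate that lies on the bench flat in the corner fixture, one on another, each with its long side along the side fence and pushed flush against both fences. When the stack is complete, close the batch with a second click of the same kind, let the roller come back, and leave the other things on the bench alone.

Things in the scene. Friction and masses are not known exactly. Their poses are not given: they have to be found in the camera images.
- nest (a point): bare aluminium corner fixture, fixed to the bench. The point: middle of the nest floor, the top of its 6 mm base plate. x points to the back fence, y to the side fence. A plate with its long side along nest x, flush with both fences, has its middle straight over the point. The -x and -y sides are open; the base reaches 62 mm to -x and 30 mm to -y.
- back_fence (a point): middle of the back fence's face: nest x = +45 mm; fence 70 mm long, 12 mm thick, 46 mm high over the nest floor, reaching nest y = -29 to +41 mm. Axes as the nest's; the point is 23 mm over the nest floor.
- side_fence (a point): middle of the side fence's face line: nest y = +29 mm. Two blocks, each 16 mm long, 12 mm thick, 46 mm high over the nest floor, centred at nest x = +37 and -37 mm, with a 58 mm wide open gap for a finger between them. Axes as the nest's; the point is 23 mm over the nest floor, in the gap.
- roller (a point): centre of the white roller wheel (16 mm diameter, 12 mm wide) at the free end of the steel lever of the batch counter's switch; about 71 mm above the bench at rest. Press on the wheel's top, straight down. The switch has a black housing (top at 42 mm, under the lever) on a 90 x 50 mm steel foot fixed to the bench. Own x points from roller to lever pivot at rest, y along the wheel's axle.
- lever (a joint): lever angle of the switch, rad: 0 at rest, grows as the roller is pressed down. Lever 65 mm from pivot to wheel, sloping 0.40 rad upward at rest. It clicks at 0.16 (roller 10 mm down, about 4.5 N); the switch is overtravelled beyond 0.27 (roller 17 mm down, about 7 N); end stop at 0.36. A spring brings it back when let go; about 1 N starts it.
- plate1_c (a point): dark steel adapter plate, 90 (own x) x 58 (own y) x 12 mm thick (z), about 0.15 kg, a ring mark in the middle of its top face and a dark hole mark near each corner; the point is the middle of the plate, 6 mm above its underside. All plates are alike; 3 or 4 are present.
- plate2_c (a point): dark steel adapter plate, 90 (own x) x 58 (own y) x 12 mm thick (z), about 0.15 kg, a ring mark in the middle of its top face and a dark hole mark near each corner; the point is the middle of the plate, 6 mm above its underside. All plates are alike; 3 or 4 are present.
- plate3_c (a point): dark steel adapter plate, 90 (own x) x 58 (own y) x 12 mm thick (z), about 0.15 kg, a ring mark in the middle of its top face and a dark hole mark near each corner; the point is the middle of the plate, 6 mm above its underside. All plates are alike; 3 or 4 are present.
- plate4_c (a point): dark steel adapter plate, 90 (own x) x 58 (own y) x 12 mm thick (z), about 0.15 kg, a ring mark in the middle of its top face and a dark hole mark near each corner; the point is the middle of the plate, 6 mm above its underside. All plates are alike; 3 or 4 are present.
- plate5_c (a point): dark steel adapter plate, 90 (own x) x 58 (own y) x 12 mm thick (z), about 0.15 kg, a ring mark in the middle of its top face and a dark hole mark near each corner; the point is the middle of the plate, 6 mm above its underside. All plates are alike; 3 or 4 are present.
- optics_box: clear optics box with black insert, 63 x 64 x 18 mm, bystander; origin at the centre of its underside
- lens_ring: black lens tube ring, 31 mm diameter, 12 mm high, bystander; origin at the centre of its underside
- cutters: side cutters with red handles lying flat, 37 x 107 x 12 mm, bystander; origin at the centre of its underside
- plate1: the plate of point plate1_c; origin at the centre of its underside
- plate2: the plate of point plate2_c; origin at the centre of its underside
- plate3: the plate of point plate3_c; origin at the centre of its underside
- plate4: the plate of point plate4_c; origin at the centre of its underside
- plate5: the plate of point plate5_c; origin at the centre of its underside

How it is judged:
On the way, in this order (a step that is already met when the one before it is completed fails the run):
1. the lever is pressed to its click (value of joint lever above 0.16 rad), for 0.2 s.
2. the lever is let go (value of joint lever below 0.05 rad), for 0.2 s.
3. all plates present are stacked, flush with both fences, lever at rest (x of plate1_c in the frame of nest between -0.0025 and 0.0025 m and y of plate1_c in the frame of nest between -0.0025 and 0.0025 m and z of plate1_c in the frame of nest between 0.004 and 0.045 m and angle between the x axis of each of plate1_c, plate2_c, plate3_c, plate4_c, plate5_c and the x axis of nest, either way round below 0.05 rad and angle between each of plate1_c, plate2_c, plate3_c, plate4_c, plate5_c's own z axis and vertical below 0.06 rad and linear speed of each of plate1, plate2, plate3, plate4, plate5 below 0.02 m/s and x of plate2_c in the frame of nest between -0.0025 and 0.0025 m and y of plate2_c in the frame of nest between -0.0025 and 0.0025 m and z of plate2_c in the frame of nest between 0.004 and 0.045 m and x of plate3_c in the frame of nest between -0.0025 and 0.0025 m and y of plate3_c in the frame of nest between -0.0025 and 0.0025 m and z of plate3_c in the frame of nest between 0.004 and 0.045 m and x of plate4_c in the frame of nest between -0.0025 and 0.0025 m and y of plate4_c in the frame of nest between -0.0025 and 0.0025 m and z of plate4_c in the frame of nest between 0.004 and 0.045 m and x of plate5_c in the frame of nest between -0.0025 and 0.0025 m and y of plate5_c in the frame of nest between -0.0025 and 0.0025 m and z of plate5_c in the frame of nest between 0.004 and 0.045 m and value of joint lever below 0.05 rad), for 0.3 s.
4. the lever is pressed to its click again (value of joint lever above 0.16 rad), for 0.2 s.
At the end, for the whole second after the job is handed in: every plate present lies flat (within 0.06 rad) in the nest, stacked, its middle within 2.5 mm of the flush position along both nest axes, its long side within 0.05 rad of nest x, at rest; the lever is back below 0.05 rad (all of step 3); the robot touches nothing.
It fails at once if the switch is pressed into overtravel (lever beyond 0.27 rad) (value of joint lever above 0.27 rad).
It fails at once if the optics box, lens ring or cutters is shifted by more than 40 mm (distance of any of optics_box, lens_ring, cutters from where it was at the start of the episode above 0.04 m).
Of plate1, plate2, plate3, plate4, plate5 only 3 to 4 are there at a start; the rules pass over those that are not, and their reading is None.
At some moment in a run one of plate1, plate2, plate3, plate4, plate5 may be knocked a few centimetres aside while the robot is not near it.
Once in a run the grip may slacken for a moment while it holds something.
It also fails if it takes over 210 s, if anything falls off the work surface, if the arm or the gripper's body presses on something with over 40 N, if the wrist force passes 120 N, or if a joint passes its speed limit or range.

## Robot

A 6-joint arm with a two-finger parallel gripper is mounted at the origin on a cart in front of the work surface, level with it; the furniture and walls round the work are solid. World frame = base frame: x ahead of the robot, y to its left, z up, the work surface at z = 0. Lengths are in m, angles in rad, forces in N, time in s.
With the tool pointing down it reaches from about 0.375 to 0.9 m from the base axis. Payload 3.1 kg.
Tool frame: the origin (TCP) lies on the centre line of the jaws, within the pads' length; the fingertips stand 19 mm ahead of it and the grasp point (between the pads) is the TCP; z points along the fingers, y is the line along which they close (so a half turn about z gives the same grasp; the last joint's range is limited). The gripper opens to 85 mm and grips with 20 to 120 N. Pads are 22 mm wide; open, the fingers measure 114 mm over their backs; the gripper's body (76 mm by 85 mm) begins 54 mm behind the grasp point. The pads swing forward as they close: fully open they stand 13 mm farther back than shut.
Start: joints at [-1.367, 0.527, 1.433, -0, 1.181, -0.178], TCP at [0.233, -0.58, 0.25] pointing down, gripper open.
Joint ranges: [-3.08, 3.08], [-0.75, 2.2], [0.22, 2.44], [-1.43, 4.57], [0, 2.65], [-2.85, 2.85]. Speed limits (rad/s): [2.79, 2.79, 3.14, 3.14, 3.14, 3.14].

## Interface

Orientations are given as a unit quaternion [x, y, z, w].
In Python, from station import manip gives the robot as it stands.
- The arm moves only by the tool servo_tool, never from a script. Its argument "rows" is a list that holds one entry, the list of rows, each a list of 7 numbers: the turn, a rotation vector about the tool's x, y, z in degrees, then the shift along the tool's x, y, z in m, then the gripper command: -1 is shut, 1 is fully open, values between are in proportion. In form: [[[wx, wy, wz, tx, ty, tz, jaw], ...]]. A call has 1 to 8 rows; each row shifts and turns the commanded pose from where the row before left it, along the tool's axes as they then stand; what a row does not reach is not made up. A row lasts 1/12 s, in which the tool goes at most 41.7 mm and 7.16 degrees, less where a joint would pass 70% of its speed; a pose out of reach is approached as far as the arm can. A call is refused whole if a number of a shift passes 0.0417 or a number of a turn 7.16, either way. A call with a gripper value outside its range is refused whole. The fingers move at their own pace and stop on an object; "squeeze" is the grip in N (left out, the last holds). Time passes only in rows, so rows that do not move let the fingers close. It gives the time, the measured TCP pose, the force, the opening and the grip force at its end, in the units of the state.
- manip.sense(): the state, without advancing time (a new reading comes with each control period).
- manip.snapshot(name): name is "scene" or "side" or "wrist"; returns the picture (420x560x3 uint8, blue, green, red); there is no depth.
- manip.camera_info(name): a dict with "K" (3x3 intrinsics, pixels), "camera_from_world" (4x4, takes a point from world to camera coordinates). Camera axes: x right, y down, z forward; pixel columns grow to the right and rows downward; lengths in m; the calibration is good to about 2 mm. A picture is of the moment at which its call begins: read the wrist's pose just before it. camera_info takes no time and is no camera call; for the wrist camera it gives the pose at the moment of the call.
- manip.sign_off(): hands the job in; it is judged then, once.
The state is a dict: "t": time; "q": joint angles; "qd": joint speeds; "tau": joint torques, N m; "tcp_pos": TCP position; "tool_rot": TCP orientation; "force": force on the tool from outside, world axes, zero at the start; "ft_torque": the same for the moment, N m; "finger_gap": opening from 0.0 (shut) to 1.0 (fully open); "gripper_force": force on a finger pad.
Only numpy, scipy, OpenCV 4.12 (cv2) and the standard library are available. Lean on these libraries where they do the work, as an engineer would, in place of code of your own. Each camera call takes 0.05 s, during which the arm holds its last target. There are 200 camera calls.

## Working session

There is one attempt and no reset: what is moved stays moved. The work goes in short steps, Python scripts to look and compute and a tool call to move; the robot and the scene stay as the last step left them, time stands still between calls to the robot, and variables do not carry over. Pictures are saved under pics/ and viewed, at most 14 in all, crops included, and the job is handed in when it is done.

Besides the shell and the picture viewer there is one more tool, called after "Emit:" by a JSON object that holds its "name" and its "arguments", one argument or row to a line. servo_tool: Moves the arm, as the interface text tells. Its arguments: {"type":"object","properties":{"rows":{"type":"array","items":{"type":"array","items":{"type":"array","items":{"type":"number"}}}},"squeeze":{"type":"number"}},"required":["rows"]}

```bash
ls; mkdir -p pics; python3 - <<'E'
from station import manip
import cv2,numpy as np
a=manip.snapshot("scene");b=manip.snapshot("side");c=manip.snapshot("wrist")
for n,i in zip(("scene","side","wrist"),(a,b,c)):
    cv2.imwrite(f"pics/{n}0.png",i)
    ci=manip.camera_info(n);print(n,np.round(ci["K"],1).tolist(),np.round(ci["camera_from_world"],3).tolist())
s=manip.sense();print({k:np.round(v,3).tolist() for k,v in s.items()})
E
```

```text
pics
scene [[530.7, 0.0, 278.8], [0.0, 530.7, 207.0], [0.0, 0.0, 1.0]] [[0.96, 0.28, -0.015, -0.59], [0.233, -0.828, -0.51, -0.073], [-0.155, 0.487, -0.86, 1.537], [0.0, 0.0, 0.0, 1.0]]
side [[517.6, 0.0, 277.8], [0.0, 517.6, 207.4], [0.0, 0.0, 1.0]] [[0.896, -0.445, -0.005, -0.537], [-0.166, -0.325, -0.931, 0.161], [0.413, 0.835, -0.365, 1.163], [0.0, 0.0, 0.0, 1.0]]
wrist [[342.0, 0.0, 277.3], [0.0, 342.0, 210.4], [0.0, 0.0, 1.0]] [[0.373, -0.928, -0.001, -0.625], [-0.879, -0.353, 0.322, -0.042], [-0.299, -0.119, -0.947, 0.379], [0.0, 0.0, 0.0, 1.0]]
{'t': 0.15, 'q': [-1.368, 0.528, 1.434, 0.0, 1.181, -0.179], 'qd': [0.002, -0.004, -0.004, -0.0, -0.001, 0.001], 'tau': [0.0, -44.274, -17.828, -0.0, 0.006, -0.0], 'tcp_pos': [0.233, -0.579, 0.25], 'tool_rot': [0.982, 0.19, -0.0, -0.001], 'force': [-0.362, 0.045, 0.945], 'ft_torque': [-0.017, -0.001, 0.005], 'gripper_force': 0.0, 'finger_gap': 0.998}
```

View pics/scene0.png

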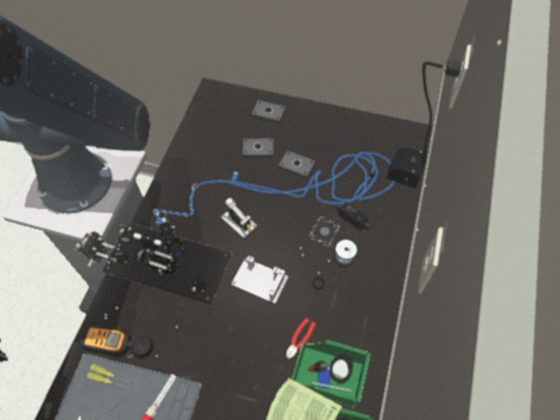

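View pics/side0.png

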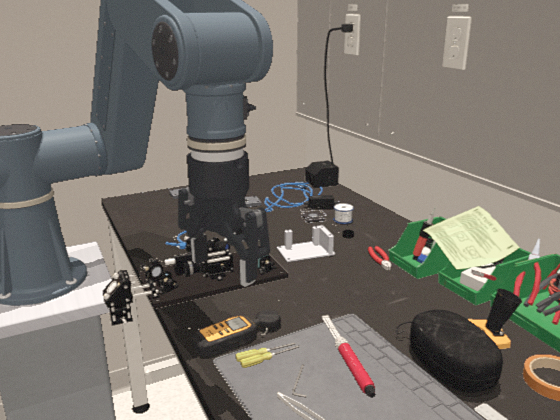

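Scene view: three plates at about (268,110), (258,147) and (297,163), the switch at about (238,215), the nest at (262,280), the cutters at (300,338) and the optics box at (323,231). I'll zoom in and check for a fourth plate.

```bash
cat > h.py <<'E'
import numpy as np,cv2
from station import manip
from scipy.spatial.transform import Rotation as R
def cam(n):
    c=manip.camera_info(n);return np.array(c["K"]),np.array(c["camera_from_world"])
def ray(C,px):
    K,T=C;d=T[:3,:3].T@np.linalg.solve(K,[px[0],px[1],1.]);return -T[:3,:3].T@T[:3,3],d
def onz(C,px,z):
    o,d=ray(C,px);return o+d*(z-o[2])/d[2]
def proj(C,p):
    K,T=C;q=K@(T[:3,:3]@np.asarray(p,float)+T[:3,3]);return q[:2]/q[2]
def shot(n,name=None):
    C=cam(n);i=manip.snapshot(n)
    if name: cv2.imwrite(f"pics/{name}.png",i)
    return C,i
E
python3 - <<'E'
from h import *
C=cam("scene");i=cv2.imread("pics/scene0.png")
cv2.imwrite("pics/z0.png",cv2.resize(i[80:305,190:380],None,fx=2.65*1.0,fy=2.65,interpolation=cv2.INTER_CUBIC))
for n,p,z in (("p1",(268,110),.012),("p2",(258,147),.012),("p3",(297,163),.012),("roller",(233,203),.071),("nest",(260,280),.006),("ring",(318,283),.012)): print(n,np.round(onz(C,p,z),3))
E
```

```text
p1 [0.464 0.399 0.012]
p2 [0.476 0.254 0.012]
p3 [0.603 0.229 0.012]
roller [0.484 0.017 0.071]
nest [ 0.607 -0.148  0.006]
ring [ 0.753 -0.118  0.012]
```

View pics/z0.png

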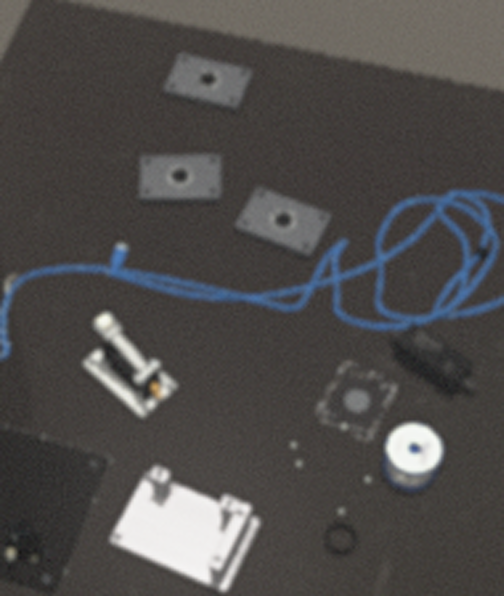

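```bash
cat >> h.py <<'E'
def plan(target,yaw=None):
    "remaining tool shift (x,y,z) and wz to reach target (pos, tool-x yaw deg), first turn then shift"
    s=manip.sense();M=R.from_quat(s["tool_rot"]).as_matrix();y0=np.degrees(np.arctan2(M[1,0],M[0,0]))
    dz=0
    if yaw is not None: dz=-((yaw-y0+180)%360-180)
    y=np.radians(y0-dz);Mt=np.array([[np.cos(y),np.sin(y),0],[np.sin(y),-np.cos(y),0],[0,0,-1]])
    d=Mt.T@(np.asarray(target)-s["tcp_pos"])
    tilt=np.degrees(np.arccos(-M[2,2]))
    print("tcp",np.round(s["tcp_pos"],4),"yaw %.2f tilt %.2f"%(y0,tilt),"F",np.round(s["force"],1),"gap %.3f t %.1f"%(s["finger_gap"],s["t"]))
    print("turn wz %.2f  shift(tool after turn) %s mm |xy| %.0f"%(dz,np.round(d*1000,1),1000*np.hypot(*d[:2])))
E
python3 - <<'E'
from h import *
C=cam("wrist");s=manip.sense();o,d=ray(C,C[0][:2,2]);M=R.from_quat(s["tool_rot"]).as_matrix()
print("cam in tool",M.T@(o-s["tcp_pos"]),"axis",M.T@d, "cam x in tool",M.T@C[1][0,:3],"cam y",M.T@C[1][1,:3])
plan([0.484,0.017,0.25])
E
```

```text
cam in tool [ 0.08213948  0.00074238 -0.12270436] axis [-3.21911391e-01  7.91392401e-04  9.46769470e-01] cam x in tool [ 1.91954480e-04  9.99999685e-01 -7.70620346e-04] cam y [-9.46769782e-01 -6.63348260e-05 -3.21911441e-01]
tcp [ 0.2328 -0.5795  0.2495] yaw 21.87 tilt 0.10 F [-0.4  0.   0.9] gap 0.998 t 0.1
turn wz 0.00  shift(tool after turn) [ 455.4 -459.9   -0.5] mm |xy| 647
```

Emit:
{"name": "servo_tool", "arguments": {
  "rows": [
    [[0,0,0,0.027,-0.023,0,1],[0,0,0,0.027,-0.023,0,1],[0,0,0,0.027,-0.023,0,1],[0,0,0,0.027,-0.023,0,1],[0,0,0,0.027,-0.023,0,1],[0,0,0,0.027,-0.023,0,1],[0,0,0,0.027,-0.023,0,1],[0,0,0,0.027,-0.023,0,1]]
  ]
}}

```text
t: 0.82
tcp_pos: [0.3651, -0.327, 0.2502]
tool_rot: [0.982, 0.19, -0.0, -0.0]
force: [0.1, -0.4, 0.3]
finger_gap: 1.002
gripper_force: 0.0
```

Emit:
{"name": "servo_tool", "arguments": {
  "rows": [
    [[0,0,0,0.027,-0.023,0,-1],[0,0,0,0.027,-0.023,0,-1],[0,0,0,0.027,-0.023,0,-1],[0,0,0,0.027,-0.023,0,-1],[0,0,0,0.027,-0.023,0,-1],[0,0,0,0.027,-0.023,0,-1],[0,0,0,0.027,-0.023,0,-1],[0,0,0,0.0,0,0,-1]]
  ]
}}

```text
t: 1.48
tcp_pos: [0.4818, -0.1038, 0.2503]
tool_rot: [0.981, 0.193, 0.001, -0.001]
force: [-0.4, -0.2, -0.4]
finger_gap: -0.002
gripper_force: 0.0
```

```bash
python3 - <<'E'
from h import *
plan([0.484,0.017,0.25])
C,i=shot("wrist","w1")
np.savez("w1.npz",K=C[0],T=C[1])
for n,p in (("roller",(.484,.017,.071)),("nest",(.607,-.148,.006))): print(n,proj(C,p))
E
```

```text
tcp [ 0.4818 -0.1038  0.2503] yaw 22.21 tilt 0.15 F [-0.4 -0.2 -0.4] gap -0.002 t 1.5
turn wz 0.00  shift(tool after turn) [  47.7 -111.     0.3] mm |xy| 121
roller [148.79827264 136.33865138]
nest [364.90543216  76.57700387]
```

View pics/w1.png

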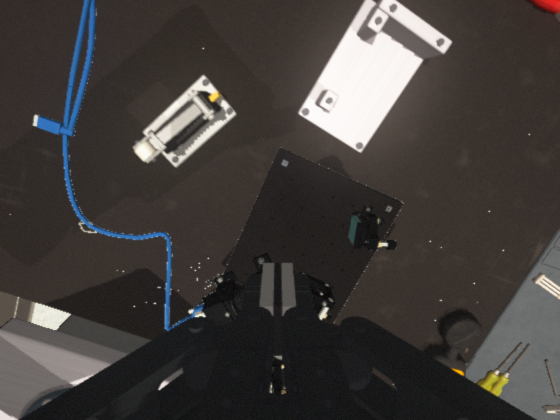

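The wrist view shows the roller at about (145,150), the lever pivot near (213,98), and the nest with corners near (300,111) and (361,151). Nest x points to the upper right and the back fence is at (425,30).

```bash
python3 - <<'E'
from h import *
z=np.load("w1.npz");C=(z["K"],z["T"]);i=cv2.imread("pics/w1.png")
g=cv2.cvtColor(i,cv2.COLOR_BGR2GRAY)
cv2.imwrite("pics/z1.png",np.hstack([cv2.resize(i[70:180,120:245],None,fx=3.1,fy=3.1*1.0),cv2.resize(i[0:165,290:460],None,fx=2.26*341/341*1,fy=341/165)])[:,:800])
A=onz(C,(300,111),.006);B=onz(C,(361,151),.006);print("corners",A,B,np.linalg.norm(A-B),np.degrees(np.arctan2(*(A-B)[[1,0]]))-90)
r=onz(C,(145,150),.071);p=onz(C,(213,98),.046);print("roller",r,"pivot~",p,np.linalg.norm((r-p)[:2]),np.degrees(np.arctan2(*(p-r)[[1,0]])))
plan([r[0],r[1],.12])
E
```

```text
corners [ 0.55207229 -0.10105968  0.006     ] [ 0.53900202 -0.17783347  0.006     ] 0.07787840811511716 -9.661629676199155
roller [0.4712477  0.01694151 0.071     ] pivot~ [ 0.53323921 -0.02038102  0.046     ] 0.07235964759047969 -31.05040907640801
tcp [ 0.4809 -0.1061  0.2502] yaw 22.20 tilt 0.03 F [-0.1 -0.6  0.7] gap -0.001 t 1.5
turn wz 0.00  shift(tool after turn) [  37.6 -117.6  130.2] mm |xy| 123
```

View pics/z1.png

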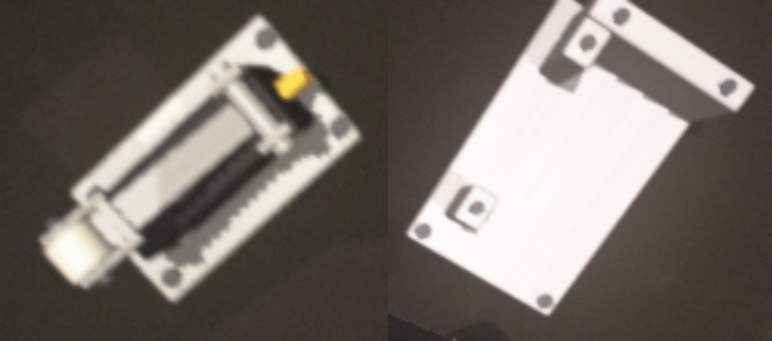

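Emit:
{"name": "servo_tool", "arguments": {
  "rows": [
    [[0,0,0,0.009,-0.03,0,-1],[0,0,0,0.009,-0.03,0,-1],[0,0,0,0.009,-0.03,0,-1],[0,0,0,0.009,-0.029,0.03,-1],[0,0,0,0,0,0.035,-1],[0,0,0,0,0,0.035,-1],[0,0,0,0,0,0.03,-1],[0,0,0,0,0,0,-1]]
  ]
}}

```text
t: 2.2
tcp_pos: [0.4657, 0.0139, 0.1165]
tool_rot: [0.982, 0.189, -0.005, -0.002]
force: [-0.9, 0.6, 0.3]
finger_gap: -0.003
gripper_force: 0.0
```

```bash
python3 - <<'E'
from h import *
plan([0.469,.018,.098])
C,i=shot("wrist","w2")
np.savez("w2.npz",K=C[0],T=C[1])
print(proj(C,(.4712,.0169,.071)))
cv2.imwrite("pics/w2c.png",i[60:,100:500])
E
```

```text
tcp [0.4657 0.0139 0.1165] yaw 21.83 tilt 0.65 F [-0.9  0.6  0.3] gap -0.003 t 2.2
turn wz 0.00  shift(tool after turn) [ 4.6 -2.5 18.5] mm |xy| 5
[274.84174315 242.6529686 ]
```

View pics/w2c.png

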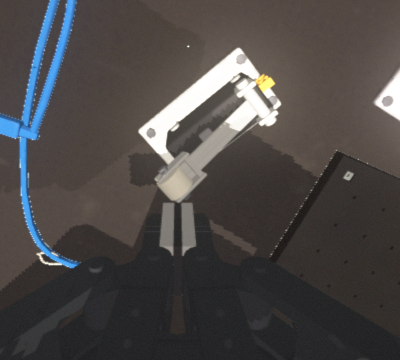

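The roller is at full-image (276,245), and my estimate projects to (275,243), so it's confirmed. I'll settle and approach in small steps.

Emit:
{"name": "servo_tool", "arguments": {
  "rows": [
    [[0,0,0,0,0,0,-1],[0,0,0,0,0,0,-1],[0,0,0,0,0,0,-1],[0,0,0,0,0,0,-1]]
  ]
}}

```text
t: 2.58
tcp_pos: [0.4704, 0.0137, 0.1227]
tool_rot: [0.982, 0.19, 0.002, 0.001]
force: [-0.0, -0.5, -0.1]
finger_gap: -0.001
gripper_force: 0.0
```

Emit:
{"name": "servo_tool", "arguments": {
  "rows": [
    [[0,0,0,0,0,0.005,-1],[0,0,0,0,0,0.004,-1],[0,0,0,0,0,0,-1],[0,0,0,0,0,0,-1],[0,0,0,0,0,0,-1]]
  ]
}}

```text
t: 3.0
tcp_pos: [0.4692, 0.0143, 0.1119]
tool_rot: [0.982, 0.19, -0.0, -0.0]
force: [-0.1, -0.1, 1.4]
finger_gap: -0.001
gripper_force: 0.0
```

Emit:
{"name": "servo_tool", "arguments": {
  "rows": [
    [[0,0,0,0,0,0.003,-1],[0,0,0,0,0,0,-1],[0,0,0,0,0,0,-1]]
  ]
}}

```text
t: 3.25
tcp_pos: [0.4692, 0.0143, 0.1088]
tool_rot: [0.982, 0.19, -0.0, -0.0]
force: [0.4, -0.2, 0.5]
finger_gap: -0.0
gripper_force: 0.0
```

Emit:
{"name": "servo_tool", "arguments": {
  "rows": [
    [[0,0,0,0,0,0.003,-1],[0,0,0,0,0,0,-1],[0,0,0,0,0,0,-1]]
  ]
}}

```text
t: 3.5
tcp_pos: [0.4692, 0.0142, 0.1058]
tool_rot: [0.982, 0.19, -0.0, -0.0]
force: [-0.2, -0.2, -0.7]
finger_gap: -0.002
gripper_force: 0.0
```

Emit:
{"name": "servo_tool", "arguments": {
  "rows": [
    [[0,0,0,0.0014,-0.0034,0.0,-1],[0,0,0,0,0,0.002,-1],[0,0,0,0,0,0.002,-1],[0,0,0,0,0,0,-1],[0,0,0,0,0,0,-1]]
  ]
}}

```text
t: 3.92
tcp_pos: [0.4692, 0.018, 0.1019]
tool_rot: [0.982, 0.19, -0.0, -0.0]
force: [0.1, -0.7, -1.0]
finger_gap: -0.003
gripper_force: 0.0
```

Emit:
{"name": "servo_tool", "arguments": {
  "rows": [
    [[0,0,0,0,0,0.002,-1],[0,0,0,0,0,0,-1],[0,0,0,0,0,0,-1]]
  ]
}}

```text
t: 4.17
tcp_pos: [0.4693, 0.0179, 0.0999]
tool_rot: [0.982, 0.19, -0.0, -0.0]
force: [0.2, -0.4, 0.3]
finger_gap: -0.0
gripper_force: 0.0
```

Emit:
{"name": "servo_tool", "arguments": {
  "rows": [
    [[0,0,0,0,0,0.002,-1],[0,0,0,0,0,0,-1],[0,0,0,0,0,0,-1]]
  ]
}}

```text
t: 4.42
tcp_pos: [0.4694, 0.0179, 0.098]
tool_rot: [0.982, 0.19, 0.0, -0.0]
force: [-0.0, -0.5, 0.7]
finger_gap: 0.003
gripper_force: 0.5
```

Emit:
{"name": "servo_tool", "arguments": {
  "rows": [
    [[0,0,0,0,0,0.002,-1],[0,0,0,0,0,0,-1],[0,0,0,0,0,0,-1]]
  ]
}}

```text
t: 4.67
tcp_pos: [0.4694, 0.0179, 0.096]
tool_rot: [0.982, 0.19, 0.0, 0.0]
force: [1.0, 0.5, 1.3]
finger_gap: 0.001
gripper_force: 0.9
```

Emit:
{"name": "servo_tool", "arguments": {
  "rows": [
    [[0,0,0,0,0,0.002,-1],[0,0,0,0,0,0,-1],[0,0,0,0,0,0,-1]]
  ]
}}

```text
t: 4.92
tcp_pos: [0.4695, 0.0179, 0.094]
tool_rot: [0.982, 0.19, 0.0, 0.0]
force: [0.0, 0.2, 2.0]
finger_gap: 0.005
gripper_force: 1.2
```

Emit:
{"name": "servo_tool", "arguments": {
  "rows": [
    [[0,0,0,0,0,0.002,-1],[0,0,0,0,0,0,-1],[0,0,0,0,0,0,-1]]
  ]
}}

```text
t: 5.17
tcp_pos: [0.4694, 0.0179, 0.092]
tool_rot: [0.982, 0.19, 0.0, 0.0]
force: [0.7, 1.0, 3.2]
finger_gap: -0.003
gripper_force: 1.6
```

Emit:
{"name": "servo_tool", "arguments": {
  "rows": [
    [[0,0,0,0,0,0.002,-1],[0,0,0,0,0,0.002,-1],[0,0,0,0,0,0,-1],[0,0,0,0,0,0,-1]]
  ]
}}

```text
t: 5.5
tcp_pos: [0.4694, 0.0179, 0.088]
tool_rot: [0.982, 0.19, 0.0, -0.0]
force: [-0.6, -0.3, 5.1]
finger_gap: -0.0
gripper_force: 2.3
```

Emit:
{"name": "servo_tool", "arguments": {
  "rows": [
    [[0,0,0,0,0,0.001,-1],[0,0,0,0,0,0.001,-1],[0,0,0,0,0,0,-1]]
  ]
}}

```text
t: 5.75
tcp_pos: [0.4694, 0.0179, 0.086]
tool_rot: [0.982, 0.19, 0.0, 0.0]
force: [0.5, 0.7, 4.8]
finger_gap: 0.0
gripper_force: 2.6
```

Emit:
{"name": "servo_tool", "arguments": {
  "rows": [
    [[0,0,0,0,0,0,-1],[0,0,0,0,0,0,-1],[0,0,0,0,0,0,-1],[0,0,0,0,0,0,-1],[0,0,0,0,0,0,-1],[0,0,0,0,0,0,-1]]
  ]
}}

```text
t: 6.25
tcp_pos: [0.4694, 0.0179, 0.0861]
tool_rot: [0.982, 0.19, 0.0, 0.0]
force: [-0.4, 0.8, 5.0]
finger_gap: -0.002
gripper_force: 2.6
```

Emit:
{"name": "servo_tool", "arguments": {
  "rows": [
    [[0,0,0,0,0,-0.01,-1],[0,0,0,0,0,-0.02,-1],[0,0,0,0,0,-0.035,-1],[0,0,0,0,0,-0.035,-1],[0,0,0,0,0,-0.035,-1],[0,0,0,0,0,-0.035,-1]]
  ]
}}

```text
t: 6.75
tcp_pos: [0.4684, 0.018, 0.257]
tool_rot: [0.982, 0.19, -0.001, -0.0]
force: [1.0, -0.0, -0.2]
finger_gap: 0.0
gripper_force: 0.0
```

Emit:
{"name": "servo_tool", "arguments": {
  "rows": [
    [[0,0,0,0.006,-0.033,0,1],[0,0,0,0.006,-0.033,0,1],[0,0,0,0.006,-0.033,0,1],[0,0,0,0.006,-0.033,0,1],[0,0,0,0.006,-0.033,0,1],[0,0,0,0.006,-0.033,0,1],[0,0,0,0,0,0,1],[0,0,0,0,0,0,1]]
  ]
}}

```text
t: 7.42
tcp_pos: [0.4278, 0.2163, 0.2554]
tool_rot: [0.981, 0.192, -0.001, 0.0]
force: [0.1, -0.4, -0.4]
finger_gap: 1.002
gripper_force: 0.0
```

Emit:
{"name": "servo_tool", "arguments": {
  "rows": [
    [[0,0,0,0,0,0,1],[0,0,0,0,0,0,1],[0,0,0,0,0,0,1],[0,0,0,0,0,0,1]]
  ]
}}

```text
t: 7.75
tcp_pos: [0.4293, 0.2139, 0.2559]
tool_rot: [0.982, 0.189, -0.0, 0.0]
force: [0.7, 0.5, -0.4]
finger_gap: 0.998
gripper_force: 0.0
```

```bash
python3 - <<'E'
from h import *
plan([0.43,.22,.25])
C,i=shot("wrist","w3")
np.savez("w3.npz",K=C[0],T=C[1])
for p in ((.476,.254,.012),(.603,.229,.012),(.464,.399,.012)): print(proj(C,p))
E
```

```text
tcp [0.4293 0.2139 0.2559] yaw 21.75 tilt 0.02 F [ 0.7  0.5 -0.4] gap 0.998 t 7.8
turn wz 0.00  shift(tool after turn) [ 2.9 -5.4  5.9] mm |xy| 6
[257.10138331 118.44377331]
[330.08865996  -1.66683412]
[116.71311051  74.26851163]
```

View pics/w3.png

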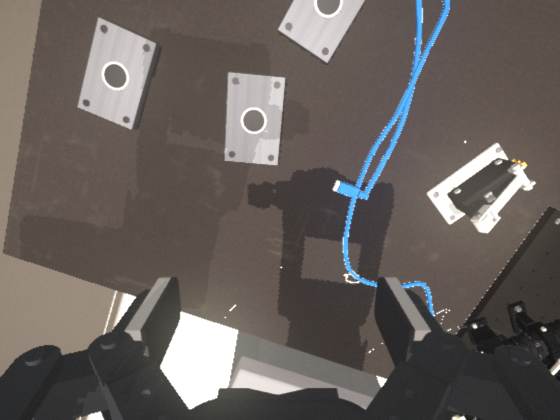

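The wrist view shows plates at (115,75), (254,120) and (327,5, cut off), with clear bench around them. The switch is at rest at the right. Next I'll measure the plates.

```bash
cat >> h.py <<'E'
def plates(C,i,z=.012,lo=75,show=True,hi=256):
    g=cv2.GaussianBlur(cv2.cvtColor(i,cv2.COLOR_BGR2GRAY),(3,3),0);hsv=cv2.cvtColor(i,cv2.COLOR_BGR2HSV)
    m=((g>lo)&(hsv[...,1]<60)).astype(np.uint8)*255;m=cv2.morphologyEx(m,cv2.MORPH_OPEN,np.ones((5,5)))
    out=[]
    for c in cv2.findContours(m,cv2.RETR_EXTERNAL,cv2.CHAIN_APPROX_NONE)[0]:
        if cv2.contourArea(c)<1500: continue
        w=np.array([onz(C,p,z)[:2] for p in c[:,0].astype(float)])
        (cx,cy),(a,b),an=cv2.minAreaRect((w*1000).astype(np.float32))
        if a<b: a,b,an=b,a,an+90
        an=(an+90)%180-90
        if 78<a<102 and 48<b<68:
            out.append((cx/1000,cy/1000,an))
            print("plate c (%.4f %.4f) size %.1f x %.1f ang %.1f px %s"%(cx/1000,cy/1000,a,b,an,np.round(proj(C,(cx/1000,cy/1000,z)))))
    return out
E
python3 - <<'E'
from h import *
z=np.load("w3.npz");C=(z["K"],z["T"]);i=cv2.imread("pics/w3.png")
P=plates(C,i)
for lo in (60,90): print(lo);plates(C,i,lo=lo)
s=manip.sense();print(np.round(s["q"],2))
for p in P:
    if abs(p[0]-.476)<.03 and p[1]<.3: plan([p[0],p[1],.1],p[2])
E
```

```text
60
90
[ 0.23  0.33  1.78 -0.    1.04  1.42]
```

```bash
python3 - <<'E'
from h import *
i=cv2.imread("pics/w3.png");h=cv2.cvtColor(i,cv2.COLOR_BGR2HSV)
for p in ((240,95),(265,145),(100,90),(140,50),(200,150),(315,40),(190,60)): print(p,i[p[1],p[0]],h[p[1],p[0]])
z=np.load("w3.npz");C=(z["K"],z["T"])
g=cv2.GaussianBlur(cv2.cvtColor(i,cv2.COLOR_BGR2GRAY),(3,3),0)
for lo in (70,80,90,100):
  m=((g>lo)&(h[...,1]<60)).astype(np.uint8)*255;m=cv2.morphologyEx(m,cv2.MORPH_OPEN,np.ones((5,5)))
  for c in cv2.findContours(m,cv2.RETR_EXTERNAL,cv2.CHAIN_APPROX_NONE)[0]:
    if cv2.contourArea(c)>1500: print(lo,cv2.contourArea(c),cv2.boundingRect(c),cv2.minAreaRect(np.array([onz(C,p,.012)[:2]*1000 for p in c[:,0].astype(float)],np.float32)))
E
```

```text
(240, 95) [191 191 196] [  0   7 196]
(265, 145) [217 220 224] [ 13   8 224]
(100, 90) [197 197 203] [  0   8 203]
(140, 50) [202 206 213] [ 11  13 213]
(200, 150) [73 77 89] [ 8 46 89]
(315, 40) [211 208 216] [169   9 216]
(190, 60) [70 79 88] [15 52 88]
70 1765.5 (301, 237, 57, 48) ((354.907958984375, 113.58766174316406), (55.27202606201172, 73.91938781738281), 13.552979469299316)
70 43426.5 (378, 0, 182, 342) ((486.6454162597656, 4.3609619140625), (388.18341064453125, 204.12315368652344), 27.184282302856445)
70 126015.5 (0, 0, 416, 410) ((308.6937255859375, 282.8701171875), (503.92431640625, 530.7144775390625), 21.77487564086914)
80 1645.0 (302, 238, 54, 47) ((354.3489685058594, 114.08595275878906), (53.477901458740234, 70.83809661865234), 12.97220516204834)
80 42857.5 (379, 0, 181, 341) ((487.5355529785156, 4.317352294921875), (386.70361328125, 202.77589416503906), 27.237751007080078)
80 124575.5 (0, 0, 416, 410) ((308.5276184082031, 283.2881164550781), (503.9227294921875, 528.9234008789062), 21.77488136291504)
90 17063.5 (160, 240, 227, 170) ((170.60557556152344, 143.00262451171
[... 679 characters left out ...]
1608886719, 198.07012939453125), 78.37338256835938)
100 6247.0 (417, 142, 119, 101) ((487.91290283203125, -2.474273681640625), (113.30089569091797, 128.7255859375), 34.92618179321289)
100 5032.5 (223, 72, 63, 94) ((472.6519775390625, 257.1798095703125), (91.46754455566406, 60.127803802490234), 16.666362762451172)
100 5706.5 (77, 17, 79, 113) ((461.8133850097656, 400.37078857421875), (59.52783203125, 91.67576599121094), 88.54486083984375)
100 3319.0 (278, 0, 87, 62) ((586.6232299804688, 232.08773803710938), (59.864070892333984, 63.62372589111328), 80.9197769165039)
100 14761.0 (0, 0, 136, 375) ((275.7212829589844, 407.16253662109375), (465.8782958984375, 162.01539611816406), 7.13367223739624)
```

```bash
sed -i 's/lo=75/lo=130/' h.py; python3 - <<'E'
from h import *
z=np.load("w3.npz");C=(z["K"],z["T"]);i=cv2.imread("pics/w3.png")
P=plates(C,i)
p=min(P,key=lambda p:p[1]); plan([p[0],p[1],.1],p[2])
E
```

```text
plate c (0.4976 0.0085) size 90.2 x 52.2 ang -28.2 px [472. 185.]
plate c (0.4728 0.2571) size 89.8 x 58.1 ang 16.6 px [253. 120.]
plate c (0.4620 0.4001) size 89.9 x 57.7 ang -1.5 px [115.  76.]
tcp [0.4293 0.2141 0.256 ] yaw 21.76 tilt 0.01 F [-0.2  0.2  1. ] gap 1.001 t 7.8
turn wz 49.99  shift(tool after turn) [157.4 148.8 156. ] mm |xy| 217
```

Emit:
{"name": "servo_tool", "arguments": {
  "rows": [
    [[0,0,5.1,0,0,0,1],[0,0,0,0.027,-0.0144,0,1],[0,0,0,0.027,-0.0144,0.02,1],[0,0,0,0,0,0.038,1],[0,0,0,0,0,0.038,1],[0,0,0,0,0,0.038,1],[0,0,0,0,0,0.03,1],[0,0,0,0,0,0.015,1]]
  ]
}}

```text
t: 8.47
tcp_pos: [0.4706, 0.2569, 0.0733]
tool_rot: [0.989, 0.145, -0.003, 0.0]
force: [0.1, -0.1, 0.1]
finger_gap: 1.002
gripper_force: 0.0
```

Emit:
{"name": "servo_tool", "arguments": {
  "rows": [
    [[0,0,0,0,0,0,1],[0,0,0,0,0,0,1],[0,0,0,0,0,0,1],[0,0,0,0,0,0,1]]
  ]
}}

```text
t: 8.8
tcp_pos: [0.4737, 0.2584, 0.0787]
tool_rot: [0.989, 0.146, 0.002, -0.0]
force: [0.2, 0.5, 0.8]
finger_gap: 1.002
gripper_force: 0.0
```

```bash
python3 - <<'E'
from h import *
plan([0.4728,.2571,.02],16.6)
C,i=shot("wrist","w4");plates(C,i)
E
```

```text
tcp [0.4737 0.2584 0.0787] yaw 16.76 tilt 0.20 F [0.2 0.5 0.8] gap 1.002 t 8.8
turn wz 0.16  shift(tool after turn) [-1.3  1.  58.7] mm |xy| 2
plate c (0.4627 0.3965) size 89.0 x 50.1 ang -1.5 px [ 40. 192.]
```

Emit:
{"name": "servo_tool", "arguments": {
  "rows": [
    [[0,0,0,-0.0013,0.001,0.025,1],[0,0,0,0,0,0.02,1],[0,0,0,0,0,0.01,1],[0,0,0,0,0,0.002,1],[0,0,0,0,0,0,1],[0,0,0,0,0,0,1]]
  ]
}}

```text
t: 9.35
tcp_pos: [0.4721, 0.2571, 0.0209]
tool_rot: [0.989, 0.146, 0.001, -0.0]
force: [1.2, 0.3, 0.1]
finger_gap: 1.002
gripper_force: 0.0
```

Emit:
{"name": "servo_tool", "arguments": {
  "rows": [
    [[0,0,0,0,0,0,0],[0,0,0,0,0,0,0],[0,0,0,0,0,0,0],[0,0,0,0,0,0,0],[0,0,0,0,0,0,0],[0,0,0,0,0,0,0]]
  ],
  "squeeze": 40
}}

```text
t: 9.85
tcp_pos: [0.472, 0.2571, 0.0213]
tool_rot: [0.989, 0.146, 0.001, -0.0]
force: [0.2, 0.2, 5.6]
finger_gap: 0.663
gripper_force: 41.9
```

Emit:
{"name": "servo_tool", "arguments": {
  "rows": [
    [[0,0,0,0,0,0,0.6],[0,0,0,0,0,-0.003,0.6],[0,0,0,0,0,0,0.6],[0,0,0,0,0,0,0],[0,0,0,0,0,0,0],[0,0,0,0,0,0,0],[0,0,0,0,0,0,0]]
  ]
}}

```text
t: 10.43
tcp_pos: [0.4716, 0.2569, 0.0237]
tool_rot: [0.989, 0.146, 0.0, -0.0]
force: [-1.1, -0.7, 5.3]
finger_gap: 0.657
gripper_force: 41.1
```

Emit:
{"name": "servo_tool", "arguments": {
  "rows": [
    [[0,0,0,0,0,-0.02,0],[0,0,0,0,0,-0.035,0],[0,0,0,0,0,-0.035,0],[0,0,0,0,0,-0.035,0],[0,0,0,0,0,0,0],[0,0,0,0,0,0,0],[0,0,0,0,0,0,0]]
  ]
}}

```text
t: 11.02
tcp_pos: [0.4705, 0.2566, 0.1474]
tool_rot: [0.989, 0.146, -0.001, 0.0]
force: [-0.1, -0.8, -1.5]
finger_gap: 0.657
gripper_force: 43.5
```

```bash
python3 - <<'E'
from h import *
plan([0.52,-.12,.16],-9.7)
E
```

```text
tcp [0.4705 0.2566 0.1474] yaw 16.78 tilt 0.10 F [-0.1 -0.8 -1.5] gap 0.657 t 11.0
turn wz 26.48  shift(tool after turn) [112.3 362.9 -12.6] mm |xy| 380
```

Emit:
{"name": "servo_tool", "arguments": {
  "rows": [
    [[0,0,6.62,0,0,-0.01,0],[0,0,6.62,0,0,-0.01,0],[0,0,6.62,0,0,-0.01,0],[0,0,6.62,0,0,-0.005,0],[0,0,0,0.0062,0.0317,0,0],[0,0,0,0.0062,0.0317,0,0],[0,0,0,0.0062,0.0317,0,0],[0,0,0,0.0062,0.0317,0,0]]
  ]
}}

```text
t: 11.68
tcp_pos: [0.4727, 0.1266, 0.1808]
tool_rot: [0.996, -0.084, -0.003, 0.0]
force: [0.8, -0.5, -1.7]
finger_gap: 0.651
gripper_force: 43.6
```

Emit:
{"name": "servo_tool", "arguments": {
  "rows": [
    [[0,0,0,0.0062,0.0317,0,0],[0,0,0,0.0062,0.0317,0,0],[0,0,0,0.0062,0.0317,0,0],[0,0,0,0.0062,0.0317,0,0],[0,0,0,0.0062,0.0317,0,0],[0,0,0,0.0062,0.0317,0,0],[0,0,0,0.0062,0.0317,0,0],[0,0,0,0.0062,0.0317,0,0]]
  ]
}}

```text
t: 12.35
tcp_pos: [0.479, -0.1315, 0.1807]
tool_rot: [0.996, -0.085, -0.003, -0.001]
force: [1.5, -0.6, -1.7]
finger_gap: 0.654
gripper_force: 43.6
```

Emit:
{"name": "servo_tool", "arguments": {
  "rows": [
    [[0,0,0,0,0,0,0],[0,0,0,0,0,0,0],[0,0,0,0,0,0,0],[0,0,0,0,0,0,0],[0,0,0,0,0,0,0],[0,0,0,0,0,0,0]]
  ]
}}

```text
t: 12.85
tcp_pos: [0.4803, -0.1293, 0.1828]
tool_rot: [0.996, -0.084, -0.0, -0.0]
force: [-1.0, 0.9, -1.7]
finger_gap: 0.653
gripper_force: 43.6
```

```bash
python3 - <<'E'
from h import *
plan([0.48,-.13,.18],-9.7)
C,i=shot("wrist","w5")
np.savez("w5.npz",K=C[0],T=C[1])
E
```

```text
tcp [ 0.4803 -0.1293  0.1828] yaw -9.60 tilt 0.06 F [-1.   0.9 -1.7] gap 0.653 t 12.8
turn wz 0.10  shift(tool after turn) [-0.2  0.7  2.8] mm |xy| 1
```

View pics/w5.png

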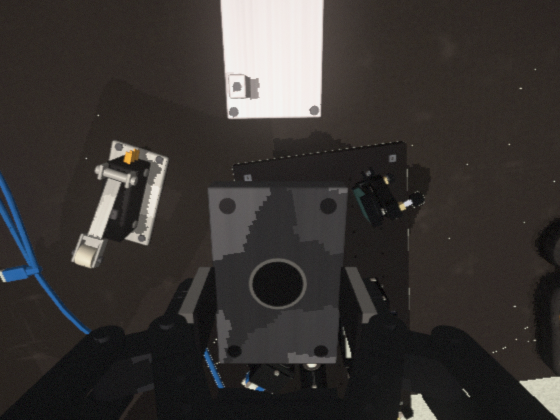

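The plate is held squarely. Only the front of the nest base is in view, with corners at (228,119) and (321,117). I'll back off and rise to see all of it.

Emit:
{"name": "servo_tool", "arguments": {
  "rows": [
    [[0,0,0,-0.015,0,-0.03,0],[0,0,0,-0.015,0,-0.03,0],[0,0,0,-0.015,0,-0.03,0],[0,0,0,0,0,-0.03,0],[0,0,0,0,0,0,0],[0,0,0,0,0,0,0],[0,0,0,0,0,0,0],[0,0,0,0,0,0,0]]
  ]
}}

```text
t: 13.57
tcp_pos: [0.4355, -0.1223, 0.3017]
tool_rot: [0.996, -0.084, -0.001, -0.001]
force: [-0.7, 0.7, -3.2]
finger_gap: 0.654
gripper_force: 44.0
```

Emit:
{"name": "servo_tool", "arguments": {
  "rows": [
    [[0,0,0,0,0,0,0],[0,0,0,0,0,0,0],[0,0,0,0,0,0,0]]
  ]
}}

```text
t: 13.82
tcp_pos: [0.436, -0.1229, 0.3021]
tool_rot: [0.996, -0.085, -0.001, -0.0]
force: [-0.1, 0.1, -2.1]
finger_gap: 0.659
gripper_force: 31.3
```

```bash
python3 - <<'E'
from h import *
plan([0.48,-.13,.18],-9.7)
C,i=shot("wrist","w6")
np.savez("w6.npz",K=C[0],T=C[1])
cv2.imwrite("pics/w6c.png",cv2.resize(i[:150,190:360],None,fx=4,fy=4,interpolation=cv2.INTER_CUBIC))
E
```

```text
tcp [ 0.436  -0.1229  0.3021] yaw -9.70 tilt 0.13 F [-0.1  0.1 -2.1] gap 0.659 t 13.8
turn wz -0.00  shift(tool after turn) [ 44.5  -0.4 122.1] mm |xy| 45
```

View pics/w6c.png

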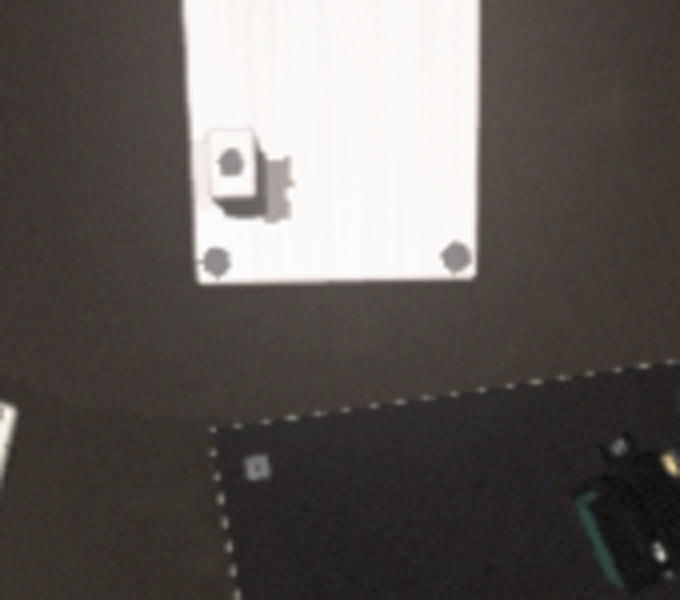

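The nest front corners are at full-image (239.5,70.8) and (308.8,69.5), and the front side block's top centre is at (248,40.5).

```bash
python3 - <<'E'
from h import *
z=np.load("w6.npz");C=(z["K"],z["T"]);i=cv2.imread("pics/w6.png")
s=manip.sense();print(s["gripper_force"],s["finger_gap"],s["t"])
A=onz(C,(239.5,70.75),.006);B=onz(C,(308.75,69.5),.006)
L1=onz(C,(236.2,0),.006);R1=onz(C,(310,0),.006)
blk=onz(C,(248,40.5),.052)
def ang(d): return np.degrees(np.arctan2(d[1],d[0]))
print("front",np.linalg.norm(A-B),ang(A-B)-90,"left",ang(L1-A),"right",ang(R1-B),"w far",np.linalg.norm(L1-R1))
for y in (-9.7,-9.0,-8.5):
    a=np.radians(y);X=np.array([np.cos(a),np.sin(a)]);Y=np.array([-X[1],X[0]])
    print(y,"from B",B[:2]+.062*X+.03*Y,"from block",blk[:2]+.037*X-.035*Y)
z=np.load("w1.npz");C=(z["K"],z["T"])
# w1: crop z1 right pane px -> block tops and fence
f=lambda u,v:(290+(u-387.5)/2.26,v*165/341)
b1=onz(C,f(477,208),.052);b2=onz(C,f(587,43),.052);h1=onz(C,f(621,16),.052);h2=onz(C,f(727,88),.052)
print("blocks",b1,b2,np.linalg.norm(b1-b2),ang(b2-b1),"fence dir",ang(h1-h2)-90,np.linalg.norm(h1-h2),(b1+b2)/2)
E
```

```text
31.270312070846558 0.6612892214551 13.8667
front 0.07856685614985205 -8.734817832349123 left -8.859510625550332 right -9.101959559222403 w far 0.07886614755942958
-9.7 from B [ 0.60309001 -0.15832613] from block [ 0.60162144 -0.15858459]
-9.0 from B [ 0.60285143 -0.15751918] from block [ 0.60211681 -0.15820803]
-8.5 from B [ 0.60267498 -0.1569446 ] from block [ 0.6024678  -0.15793537]
blocks [ 0.57098137 -0.11859638  0.052     ] [ 0.64389151 -0.12932729  0.052     ] 0.07369559627444143 -8.37267998459267 fence dir -9.182628607906892 0.04998552267487006 [ 0.60743644 -0.12396183  0.052     ]
```

Emit:
{"name": "servo_tool", "arguments": {
  "rows": [
    [[0,0,0,0,0,0,0],[0,0,0,0,0,0,0]]
  ]
}}

```text
t: 14.03
tcp_pos: [0.4362, -0.123, 0.3028]
tool_rot: [0.996, -0.085, -0.0, -0.0]
force: [-0.3, -0.2, -1.8]
finger_gap: 0.659
gripper_force: 44.4
```

```bash
cat >> h.py <<'E'
YN=-9.0;N=np.array([.602,-.158,.006])
def nest(x,y,z):
    a=np.radians(YN);return N+np.array([np.cos(a)*x-np.sin(a)*y,np.sin(a)*x+np.cos(a)*y,z])/1000
E
python3 - <<'E'
from h import *
plan(nest(-6,-5,85),-9.0)
E
```

```text
tcp [ 0.4362 -0.123   0.3028] yaw -9.71 tilt 0.03 F [-0.3 -0.2 -1.8] gap 0.659 t 14.0
turn wz -0.71  shift(tool after turn) [163.2  13.6 211.8] mm |xy| 164
```

Emit:
{"name": "servo_tool", "arguments": {
  "rows": [
    [[0,0,-0.71,0,0,0,0],[0,0,0,0.027,0.0023,0.025,0],[0,0,0,0.027,0.0023,0.025,0],[0,0,0,0.027,0.0023,0.025,0],[0,0,0,0.027,0.0023,0.025,0],[0,0,0,0.027,0.0023,0.025,0],[0,0,0,0.027,0.0023,0.025,0],[0,0,0,0,0,0.03,0]]
  ]
}}

```text
t: 14.7
tcp_pos: [0.6014, -0.1649, 0.123]
tool_rot: [0.997, -0.078, 0.006, 0.002]
force: [0.5, -0.8, -1.6]
finger_gap: 0.659
gripper_force: 44.4
```

Emit:
{"name": "servo_tool", "arguments": {
  "rows": [
    [[0,0,0,0,0,0.03,0],[0,0,0,0,0,0,0],[0,0,0,0,0,0,0],[0,0,0,0,0,0,0],[0,0,0,0,0,0,0]]
  ]
}}

```text
t: 15.12
tcp_pos: [0.5955, -0.1627, 0.0954]
tool_rot: [0.997, -0.078, 0.002, 0.001]
force: [-0.2, 0.0, -1.6]
finger_gap: 0.656
gripper_force: 44.4
```

```bash
python3 - <<'E'
from h import *
plan(nest(-6,-5,25),-9.0)
C,i=shot("wrist","w7")
print([np.round(proj(C,nest(*p))) for p in ((-37,35,46),(37,35,46),(45,-29,46),(45,41,46))])
E
```

```text
tcp [ 0.5955 -0.1627  0.0954] yaw -8.99 tilt 0.26 F [-0.2  0.  -1.6] gap 0.656 t 15.1
turn wz 0.01  shift(tool after turn) [-0.3 -0.6 64.4] mm |xy| 1
[array([203., 307.]), array([193., 179.]), array([322., 163.]), array([180., 163.])]
```

View pics/w7.png

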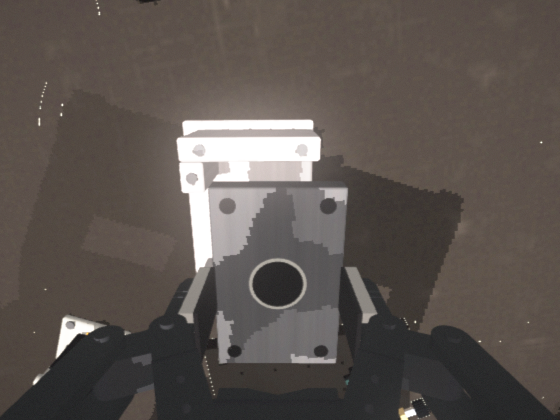

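The fence top edge is at row ~160, columns 178–320, and the back side block is at (192,178). Both match the predicted nest pose within 2–3 px. I'll lower it.

Emit:
{"name": "servo_tool", "arguments": {
  "rows": [
    [[0,0,0,0,0,0.02,0],[0,0,0,0,0,0.02,0],[0,0,0,0,0,0.01,0],[0,0,0,0,0,0.008,0],[0,0,0,0,0,0,0],[0,0,0,0,0,0,0],[0,0,0,0,0,0,0]]
  ]
}}

```text
t: 15.75
tcp_pos: [0.5949, -0.1624, 0.0361]
tool_rot: [0.997, -0.078, 0.001, 0.0]
force: [-0.1, 0.6, -3.0]
finger_gap: 0.654
gripper_force: 44.4
```

Emit:
{"name": "servo_tool", "arguments": {
  "rows": [
    [[0,0,0,0,0,0.003,0],[0,0,0,0,0,0,0],[0,0,0,0,0,0,0]]
  ]
}}

```text
t: 16.0
tcp_pos: [0.5943, -0.162, 0.0324]
tool_rot: [0.997, -0.078, 0.0, 0.0]
force: [0.5, -0.2, -1.6]
finger_gap: 0.654
gripper_force: 44.4
```

Emit:
{"name": "servo_tool", "arguments": {
  "rows": [
    [[0,0,0,0,0,0.002,0],[0,0,0,0,0,0,0],[0,0,0,0,0,0,0]]
  ]
}}

```text
t: 16.25
tcp_pos: [0.5941, -0.162, 0.03]
tool_rot: [0.997, -0.078, -0.0, -0.0]
force: [-0.5, -0.2, -2.8]
finger_gap: 0.653
gripper_force: 44.4
```

Emit:
{"name": "servo_tool", "arguments": {
  "rows": [
    [[0,0,0,0,0,0.001,0],[0,0,0,0,0,0,0],[0,0,0,0,0,0,0]]
  ]
}}

```text
t: 16.5
tcp_pos: [0.5941, -0.162, 0.0298]
tool_rot: [0.997, -0.078, 0.0, 0.0]
force: [-1.5, 0.1, 4.5]
finger_gap: 0.652
gripper_force: 45.3
```

Emit:
{"name": "servo_tool", "arguments": {
  "rows": [
    [[0,0,0,0,0,0.001,0],[0,0,0,0,0,0,0],[0,0,0,0,0,0,0]]
  ]
}}

```text
t: 16.75
tcp_pos: [0.5941, -0.162, 0.0298]
tool_rot: [0.997, -0.078, 0.0, 0.0]
force: [-2.7, 2.1, 10.5]
finger_gap: 0.654
gripper_force: 46.0
```

Emit:
{"name": "servo_tool", "arguments": {
  "rows": [
    [[0,0,0,0,0,-0.0015,0],[0,0,0,0.002,0,0,0],[0,0,0,0.002,0,0,0],[0,0,0,0.001,0,0,0],[0,0,0,0,0,0,0],[0,0,0,0,0,0,0]]
  ]
}}

```text
t: 17.25
tcp_pos: [0.5978, -0.1624, 0.0298]
tool_rot: [0.997, -0.078, -0.002, -0.0]
force: [-4.8, 0.1, 7.2]
finger_gap: 0.658
gripper_force: 45.5
```

Emit:
{"name": "servo_tool", "arguments": {
  "rows": [
    [[0,0,0,0.001,0,0,0],[0,0,0,0.001,0,0,0],[0,0,0,0,0,0,0],[0,0,0,0,0,0,0]]
  ]
}}

```text
t: 17.58
tcp_pos: [0.5997, -0.1627, 0.0298]
tool_rot: [0.997, -0.078, -0.002, -0.0]
force: [-5.3, 0.9, 6.1]
finger_gap: 0.652
gripper_force: 45.5
```

Emit:
{"name": "servo_tool", "arguments": {
  "rows": [
    [[0,0,0,0.001,0,0,0],[0,0,0,0,0,0,0],[0,0,0,0,0,0,0]]
  ]
}}

```text
t: 17.83
tcp_pos: [0.6003, -0.1628, 0.0298]
tool_rot: [0.997, -0.078, -0.002, -0.0]
force: [-4.5, 0.1, 7.2]
finger_gap: 0.656
gripper_force: 45.6
```

Emit:
{"name": "servo_tool", "arguments": {
  "rows": [
    [[0,0,0,0.001,0,0,0],[0,0,0,0,0,0,0],[0,0,0,0,0,0,0]]
  ]
}}

```text
t: 18.08
tcp_pos: [0.6004, -0.1628, 0.0298]
tool_rot: [0.997, -0.078, -0.003, -0.001]
force: [-6.8, 0.0, 8.7]
finger_gap: 0.656
gripper_force: 45.8
```

Emit:
{"name": "servo_tool", "arguments": {
  "rows": [
    [[0,0,0,0.0005,-0.0015,-0.0008,0],[0,0,0,0,-0.0015,0,0],[0,0,0,0,0,0,0],[0,0,0,0,0,0,0]]
  ]
}}

```text
t: 18.42
tcp_pos: [0.6007, -0.1612, 0.0298]
tool_rot: [0.997, -0.078, -0.004, 0.0]
force: [-7.5, -4.2, 4.5]
finger_gap: 0.653
gripper_force: 45.2
```

Emit:
{"name": "servo_tool", "arguments": {
  "rows": [
    [[0,0,0,0,-0.001,0,0],[0,0,0,0,0,0,0],[0,0,0,0,0,0,0]]
  ]
}}

```text
t: 18.67
tcp_pos: [0.6008, -0.1607, 0.0298]
tool_rot: [0.997, -0.078, -0.004, 0.0]
force: [-7.8, -5.4, 4.4]
finger_gap: 0.654
gripper_force: 45.2
```

Emit:
{"name": "servo_tool", "arguments": {
  "rows": [
    [[0,0,0,0,-0.001,0,0],[0,0,0,0,0,0,0],[0,0,0,0,0,0,0]]
  ]
}}

```text
t: 18.92
tcp_pos: [0.601, -0.1598, 0.0298]
tool_rot: [0.997, -0.078, -0.004, 0.001]
force: [-8.2, -6.1, 4.6]
finger_gap: 0.65
gripper_force: 45.2
```

Emit:
{"name": "servo_tool", "arguments": {
  "rows": [
    [[0,0,0,0,-0.001,0,0],[0,0,0,0,0,0,0],[0,0,0,0,0,0,0]]
  ]
}}

```text
t: 19.17
tcp_pos: [0.6011, -0.1589, 0.0298]
tool_rot: [0.997, -0.078, -0.004, 0.001]
force: [-8.2, -5.9, 4.5]
finger_gap: 0.658
gripper_force: 45.2
```

Emit:
{"name": "servo_tool", "arguments": {
  "rows": [
    [[0,0,0,0,-0.001,0,0],[0,0,0,0,0,0,0],[0,0,0,0,0,0,0]]
  ]
}}

```text
t: 19.42
tcp_pos: [0.6012, -0.1579, 0.0298]
tool_rot: [0.997, -0.078, -0.004, 0.001]
force: [-8.6, -6.6, 5.1]
finger_gap: 0.652
gripper_force: 45.2
```

Emit:
{"name": "servo_tool", "arguments": {
  "rows": [
    [[0,0,0,0,-0.001,0,0],[0,0,0,0,0,0,0],[0,0,0,0,0,0,0]]
  ]
}}

```text
t: 19.67
tcp_pos: [0.6014, -0.1569, 0.0298]
tool_rot: [0.997, -0.078, -0.004, 0.001]
force: [-8.1, -5.7, 4.3]
finger_gap: 0.655
gripper_force: 45.2
```

Emit:
{"name": "servo_tool", "arguments": {
  "rows": [
    [[0,0,0,0,-0.001,0,0],[0,0,0,0,0,0,0],[0,0,0,0,0,0,0]]
  ]
}}

```text
t: 19.92
tcp_pos: [0.6015, -0.1559, 0.0298]
tool_rot: [0.997, -0.078, -0.004, 0.001]
force: [-8.1, -6.4, 4.5]
finger_gap: 0.653
gripper_force: 45.2
```

Emit:
{"name": "servo_tool", "arguments": {
  "rows": [
    [[0,0,0,0,-0.001,0,0],[0,0,0,0,0,0,0],[0,0,0,0,0,0,0]]
  ]
}}

```text
t: 20.17
tcp_pos: [0.6016, -0.1557, 0.0299]
tool_rot: [0.997, -0.077, -0.004, 0.001]
force: [-9.4, -8.8, 4.0]
finger_gap: 0.653
gripper_force: 45.2
```

Emit:
{"name": "servo_tool", "arguments": {
  "rows": [
    [[0,0,0,0,-0.001,0,0],[0,0,0,0,0,0,0],[0,0,0,0,0,0,0]]
  ]
}}

```text
t: 20.42
tcp_pos: [0.6016, -0.1556, 0.0299]
tool_rot: [0.997, -0.077, -0.004, 0.002]
force: [-10.0, -10.1, 5.1]
finger_gap: 0.656
gripper_force: 45.1
```

Emit:
{"name": "servo_tool", "arguments": {
  "rows": [
    [[0,0,0,0,0,0,0.75],[0,0,0,0,0,0,0.75],[0,0,0,0,0,0,0.75],[0,0,0,0,0,0,0.75]]
  ]
}}

```text
t: 20.75
tcp_pos: [0.6058, -0.1524, 0.0302]
tool_rot: [0.997, -0.078, 0.0, -0.0]
force: [0.1, -0.0, 0.2]
finger_gap: 0.875
gripper_force: 0.0
```

Emit:
{"name": "servo_tool", "arguments": {
  "rows": [
    [[0,0,0,0,0,-0.02,0.75],[0,0,0,0,0,-0.04,0.75],[0,0,0,0,0,-0.04,0.75],[0,0,0,-0.02,0,-0.03,0.75],[0,0,0,-0.03,0,-0.02,0.75],[0,0,0,-0.03,0,0,0.75],[0,0,0,0,0,0,0.75],[0,0,0,0,0,0,0.75]]
  ]
}}

```text
t: 21.42
tcp_pos: [0.5251, -0.1392, 0.1809]
tool_rot: [0.997, -0.078, -0.0, -0.0]
force: [0.5, 0.0, -0.2]
finger_gap: 0.876
gripper_force: 0.0
```

Emit:
{"name": "servo_tool", "arguments": {
  "rows": [
    [[0,0,0,0,0,0,0.75],[0,0,0,0,0,0,0.75],[0,0,0,0,0,0,0.75]]
  ]
}}

```text
t: 21.67
tcp_pos: [0.5274, -0.1404, 0.1799]
tool_rot: [0.997, -0.078, 0.0, 0.0]
force: [0.2, -0.3, -0.1]
finger_gap: 0.875
gripper_force: 0.0
```

```bash
python3 - <<'E'
from h import *
plan(nest(0,0,150))
C,i=shot("wrist","w8");np.savez("w8.npz",K=C[0],T=C[1])
print(np.round(proj(C,nest(0,0,12))))
C2,j=shot("scene","s1");plates(C2,j)
E
```

```text
tcp [ 0.5274 -0.1404  0.1799] yaw -8.97 tilt 0.04 F [ 0.2 -0.3 -0.1] gap 0.875 t 21.7
turn wz 0.00  shift(tool after turn) [76.4  5.7 23.9] mm |xy| 77
[283. 103.]
```

View pics/w8.png

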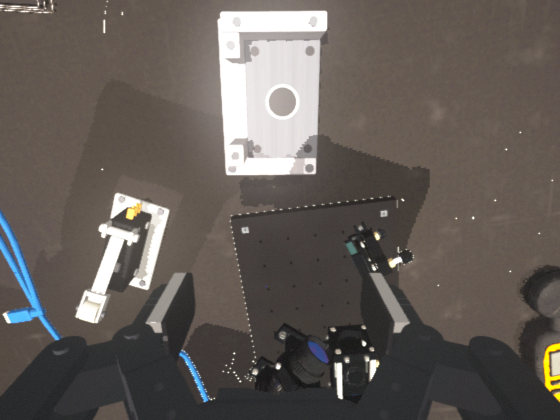

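The first plate's ring is at (282,102) against the predicted nest middle at (283,103), so it is seated flush. On to the next plate.

Emit:
{"name": "servo_tool", "arguments": {
  "rows": [
    [[0,0,0,-0.0064,-0.0355,-0.005,1],[0,0,0,-0.0064,-0.0355,-0.005,1],[0,0,0,-0.0064,-0.0355,-0.005,1],[0,0,0,-0.0064,-0.0355,-0.005,1],[0,0,0,-0.0064,-0.0355,-0.005,1],[0,0,0,-0.0064,-0.0355,-0.005,1],[0,0,0,-0.0064,-0.0355,-0.005,1],[0,0,0,-0.0064,-0.0355,-0.005,1]]
  ]
}}

```text
t: 22.43
tcp_pos: [0.5201, 0.1503, 0.2203]
tool_rot: [0.997, -0.078, -0.0, 0.0]
force: [0.3, -0.1, -0.4]
finger_gap: 0.996
gripper_force: 0.0
```

Emit:
{"name": "servo_tool", "arguments": {
  "rows": [
    [[0,0,0,-0.0064,-0.0355,0,1],[0,0,0,-0.0064,-0.0355,0,1],[0,0,0,0,0,0,1],[0,0,0,0,0,0,1],[0,0,0,0,0,0,1],[0,0,0,0,0,0,1],[0,0,0,0,0,0,1]]
  ]
}}

```text
t: 23.02
tcp_pos: [0.5187, 0.2192, 0.2201]
tool_rot: [0.997, -0.079, -0.0, 0.0]
force: [0.5, -0.7, 0.4]
finger_gap: 1.0
gripper_force: 0.0
```

```bash
python3 - <<'E'
from h import *
C,i=shot("wrist","w9");np.savez("w9.npz",K=C[0],T=C[1])
P=plates(C,i)
p=min(P,key=lambda p:np.hypot(p[0]-.6,p[1]-.23)); plan([p[0],p[1],.08],p[2])
E
```

```text
plate c (0.4999 0.0083) size 89.9 x 52.3 ang -28.1 px [491. 167.]
plate c (0.6005 0.2298) size 88.9 x 58.4 ang -9.1 px [250.  98.]
tcp [0.5188 0.2192 0.2202] yaw -9.12 tilt 0.03 F [ 0.1  0.3 -0.4] gap 1.000 t 23.1
turn wz -0.01  shift(tool after turn) [ 79.  -23.4 140.2] mm |xy| 82
```

Emit:
{"name": "servo_tool", "arguments": {
  "rows": [
    [[0,0,0,0.0263,-0.0078,0,1],[0,0,0,0.0263,-0.0078,0,1],[0,0,0,0.0263,-0.0078,0.02,1],[0,0,0,0,0,0.04,1],[0,0,0,0,0,0.04,1],[0,0,0,0,0,0.03,1],[0,0,0,0,0,0.02,1],[0,0,0,0,0,0,1]]
  ]
}}

```text
t: 23.73
tcp_pos: [0.5968, 0.2292, 0.0652]
tool_rot: [0.997, -0.079, -0.005, 0.001]
force: [0.1, -0.0, -0.5]
finger_gap: 1.0
gripper_force: 0.0
```

Emit:
{"name": "servo_tool", "arguments": {
  "rows": [
    [[0,0,0,0,0,0,1],[0,0,0,0,0,0,1],[0,0,0,0,0,0,1],[0,0,0,0,0,0,1]]
  ]
}}

```text
t: 24.07
tcp_pos: [0.6015, 0.2315, 0.0726]
tool_rot: [0.997, -0.079, 0.002, -0.001]
force: [-0.2, 0.1, -0.0]
finger_gap: 0.997
gripper_force: 0.0
```

```bash
python3 - <<'E'
from h import *
plan([.6005,.2298,.025],-9.1)
E
```

```text
tcp [0.6015 0.2315 0.0726] yaw -9.01 tilt 0.23 F [-0.2  0.1 -0. ] gap 0.997 t 24.1
turn wz 0.09  shift(tool after turn) [-0.7  1.8 47.6] mm |xy| 2
```

Emit:
{"name": "servo_tool", "arguments": {
  "rows": [
    [[0,0,0,0,0.001,0.02,1],[0,0,0,0,0,0.015,1],[0,0,0,0,0,0.008,1],[0,0,0,0,0,0.002,1],[0,0,0,0,0,0,1],[0,0,0,0,0,0,1],[0,0,0,0,0,0,1]]
  ]
}}

```text
t: 24.65
tcp_pos: [0.6007, 0.2306, 0.0264]
tool_rot: [0.997, -0.078, 0.001, -0.0]
force: [0.9, 0.0, 0.7]
finger_gap: 0.999
gripper_force: 0.0
```

Emit:
{"name": "servo_tool", "arguments": {
  "rows": [
    [[0,0,0,0,0,0,0],[0,0,0,0,0,0,0],[0,0,0,0,0,0,0],[0,0,0,0,0,0,0],[0,0,0,0,0,0,0],[0,0,0,0,0,0,0]]
  ]
}}

```text
t: 25.15
tcp_pos: [0.6011, 0.2283, 0.0304]
tool_rot: [0.997, -0.078, 0.001, 0.001]
force: [-6.2, -9.3, 24.9]
finger_gap: 0.51
gripper_force: 25.6
```

Emit:
{"name": "servo_tool", "arguments": {
  "rows": [
    [[0,0,0,0,0,-0.02,0],[0,0,0,0,0,-0.03,0],[0,0,0,0,0,-0.03,0],[0,0,0,0,0,-0.03,0],[0,0,0,0,0,-0.01,0],[0,0,0,0,0,0,0],[0,0,0,0,0,0,0],[0,0,0,0,0,0,0]]
  ]
}}

```text
t: 25.82
tcp_pos: [0.5986, 0.23, 0.1435]
tool_rot: [0.997, -0.078, -0.002, 0.0]
force: [-0.6, -0.1, -0.5]
finger_gap: 0.503
gripper_force: 0.0
```

```bash
python3 - <<'E'
from h import *
plan(nest(-6,-5,114),-9.0)
E
```

```text
tcp [0.5986 0.23   0.1435] yaw -9.00 tilt 0.20 F [-0.6 -0.1 -0.5] gap 0.503 t 25.8
turn wz 0.00  shift(tool after turn) [ 58.1 387.7  23.5] mm |xy| 392
```

The grip missed because the tips rode on the plate's top: they sit higher when the jaws are open this wide. I'll look again.

Emit:
{"name": "servo_tool", "arguments": {
  "rows": [
    [[0,0,0,-0.025,0.008,-0.02,1],[0,0,0,-0.025,0.008,-0.02,1],[0,0,0,-0.025,0.008,-0.02,1],[0,0,0,0,0,0,1],[0,0,0,0,0,0,1],[0,0,0,0,0,0,1],[0,0,0,0,0,0,1],[0,0,0,0,0,0,1]]
  ]
}}

```text
t: 26.48
tcp_pos: [0.5226, 0.2182, 0.2039]
tool_rot: [0.997, -0.079, -0.001, 0.0]
force: [0.1, -0.0, 0.2]
finger_gap: 1.001
gripper_force: 0.0
```

```bash
python3 - <<'E'
from h import *
C,i=shot("wrist","w10");np.savez("w10.npz",K=C[0],T=C[1])
P=plates(C,i)
p=min(P,key=lambda p:np.hypot(p[0]-.6,p[1]-.23)); plan([p[0],p[1],.07],p[2])
E
```

```text
plate c (0.4627 0.3999) size 89.6 x 58.0 ang -1.6 px [111. 268.]
plate c (0.5002 0.0085) size 89.7 x 52.3 ang -28.1 px [500. 175.]
plate c (0.6005 0.2352) size 89.8 x 58.1 ang -10.1 px [243. 104.]
tcp [0.5225 0.2182 0.2041] yaw -9.01 tilt 0.09 F [-0.3 -0.4 -0.5] gap 0.999 t 26.5
turn wz 1.12  shift(tool after turn) [ 73.8 -30.4 134.1] mm |xy| 80
```

View pics/w10.png

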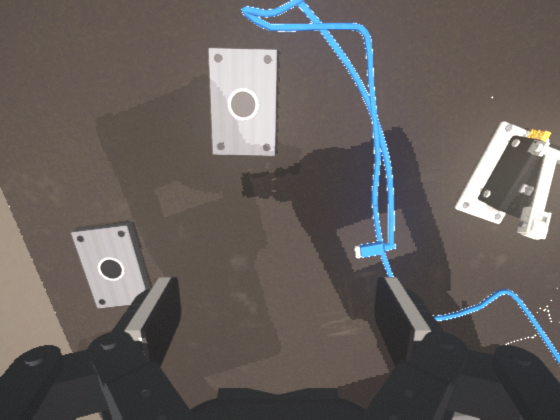

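Plate at (243,104), nudged only 5 mm and lying flat. I'll regrasp lower.

Emit:
{"name": "servo_tool", "arguments": {
  "rows": [
    [[0,0,1.1,0,0,0,1],[0,0,0,0.0246,-0.0101,0,1],[0,0,0,0.0246,-0.0101,0.01,1],[0,0,0,0.0246,-0.0101,0.025,1],[0,0,0,0,0,0.04,1],[0,0,0,0,0,0.035,1],[0,0,0,0,0,0.024,1],[0,0,0,0,0,0,1]]
  ]
}}

```text
t: 27.2
tcp_pos: [0.596, 0.2342, 0.0649]
tool_rot: [0.996, -0.088, -0.006, 0.002]
force: [-0.8, -0.2, -0.6]
finger_gap: 0.999
gripper_force: 0.0
```

Emit:
{"name": "servo_tool", "arguments": {
  "rows": [
    [[0,0,0,0,0,0,1],[0,0,0,0,0,0,1],[0,0,0,0,0,0,1],[0,0,0,0,0,0,1],[0,0,0,0,0,0,1],[0,0,0,0,0,0,1]]
  ]
}}

```text
t: 27.7
tcp_pos: [0.6007, 0.2354, 0.0728]
tool_rot: [0.996, -0.088, 0.001, -0.0]
force: [0.4, 0.2, 0.2]
finger_gap: 0.999
gripper_force: 0.0
```

```bash
python3 - <<'E'
from h import *
plan([.6005,.2352,.018],-10.1)
E
```

```text
tcp [0.6007 0.2354 0.0728] yaw -10.09 tilt 0.13 F [0.4 0.2 0.2] gap 0.999 t 27.7
turn wz 0.01  shift(tool after turn) [-0.2  0.3 54.8] mm |xy| 0
```

Emit:
{"name": "servo_tool", "arguments": {
  "rows": [
    [[0,0,0,0,0,0.025,1],[0,0,0,0,0,0.018,1],[0,0,0,0,0,0.008,1],[0,0,0,0,0,0.002,1],[0,0,0,0,0,0,1],[0,0,0,0,0,0,1],[0,0,0,0,0,0,1]]
  ]
}}

```text
t: 28.28
tcp_pos: [0.601, 0.2355, 0.0195]
tool_rot: [0.996, -0.088, 0.001, -0.0]
force: [-0.4, -0.9, 1.0]
finger_gap: 1.0
gripper_force: 0.0
```

Emit:
{"name": "servo_tool", "arguments": {
  "rows": [
    [[0,0,0,0,0,0,1],[0,0,0,0,0,0,0.35],[0,0,0,0,0,0,0],[0,0,0,0,0,0,0],[0,0,0,0,0,0,0],[0,0,0,0,0,0,0],[0,0,0,0,0,0,0]]
  ]
}}

```text
t: 28.87
tcp_pos: [0.6005, 0.2355, 0.0192]
tool_rot: [0.996, -0.088, 0.001, -0.0]
force: [-0.6, -0.6, 7.0]
finger_gap: 0.66
gripper_force: 43.7
```

Emit:
{"name": "servo_tool", "arguments": {
  "rows": [
    [[0,0,0,0,0,-0.02,0],[0,0,0,0,0,-0.03,0],[0,0,0,0,0,-0.03,0],[0,0,0,0,0,-0.03,0],[0,0,0,0,0,0,0],[0,0,0,0,0,0,0],[0,0,0,0,0,0,0]]
  ]
}}

```text
t: 29.45
tcp_pos: [0.5989, 0.2349, 0.1271]
tool_rot: [0.996, -0.088, -0.001, 0.0]
force: [0.0, -0.2, -2.0]
finger_gap: 0.664
gripper_force: 43.8
```

```bash
python3 - <<'E'
from h import *
plan(nest(-6,-5,110),-9.0)
E
```

```text
tcp [0.5989 0.2349 0.1271] yaw -10.10 tilt 0.15 F [ 0.  -0.2 -2. ] gap 0.664 t 29.4
turn wz -1.10  shift(tool after turn) [ 58.5 392.6  11.1] mm |xy| 397
```

Emit:
{"name": "servo_tool", "arguments": {
  "rows": [
    [[0,0,-1.1,0,0,0,0],[0,0,0,0.0049,0.0327,0,0],[0,0,0,0.0049,0.0327,0,0],[0,0,0,0.0049,0.0327,0,0],[0,0,0,0.0049,0.0327,0,0],[0,0,0,0.0049,0.0327,0,0],[0,0,0,0.0049,0.0327,0,0],[0,0,0,0.0049,0.0327,0,0]]
  ]
}}

```text
t: 30.12
tcp_pos: [0.5967, 0.0025, 0.1262]
tool_rot: [0.997, -0.078, -0.002, -0.0]
force: [0.4, -0.3, -1.3]
finger_gap: 0.666
gripper_force: 43.8
```

Emit:
{"name": "servo_tool", "arguments": {
  "rows": [
    [[0,0,0,0.0049,0.0327,0,0],[0,0,0,0.0049,0.0327,0,0],[0,0,0,0.0049,0.0327,0,0],[0,0,0,0.0049,0.0327,0,0],[0,0,0,0.0049,0.0327,0,0],[0,0,0,0,0,0,0],[0,0,0,0,0,0,0],[0,0,0,0,0,0,0]]
  ]
}}

```text
t: 30.78
tcp_pos: [0.5955, -0.161, 0.1266]
tool_rot: [0.997, -0.079, -0.002, -0.001]
force: [0.0, 0.0, -2.0]
finger_gap: 0.666
gripper_force: 43.8
```

Emit:
{"name": "servo_tool", "arguments": {
  "rows": [
    [[0,0,0,0,0,0,0],[0,0,0,0,0,0,0],[0,0,0,0,0,0,0],[0,0,0,0,0,0,0]]
  ]
}}

```text
t: 31.12
tcp_pos: [0.5968, -0.1604, 0.1283]
tool_rot: [0.997, -0.078, -0.0, -0.0]
force: [0.9, 0.1, -1.4]
finger_gap: 0.667
gripper_force: 43.8
```

```bash
python3 - <<'E'
from h import *
plan(nest(-6,-5,38),-9.0)
E
```

```text
tcp [ 0.5968 -0.1604  0.1283] yaw -8.90 tilt 0.02 F [ 0.9  0.1 -1.4] gap 0.667 t 31.1
turn wz 0.10  shift(tool after turn) [-1.3  1.8 84.3] mm |xy| 2
```

Emit:
{"name": "servo_tool", "arguments": {
  "rows": [
    [[0,0,0,0,0,0.025,0],[0,0,0,0,0,0.025,0],[0,0,0,0,0,0.02,0],[0,0,0,0,0,0.01,0],[0,0,0,0,0,0.005,0],[0,0,0,0,0,0,0],[0,0,0,0,0,0,0],[0,0,0,0,0,0,0]]
  ]
}}

```text
t: 31.78
tcp_pos: [0.5978, -0.1619, 0.0446]
tool_rot: [0.997, -0.078, 0.001, 0.0]
force: [0.1, -0.1, -1.1]
finger_gap: 0.659
gripper_force: 43.8
```

Emit:
{"name": "servo_tool", "arguments": {
  "rows": [
    [[0,0,0,0,0,0.003,0],[0,0,0,0,0,0,0],[0,0,0,0,0,0,0]]
  ]
}}

```text
t: 32.03
tcp_pos: [0.597, -0.1616, 0.0408]
tool_rot: [0.997, -0.078, 0.0, 0.0]
force: [0.3, 0.1, -2.2]
finger_gap: 0.668
gripper_force: 43.8
```

Emit:
{"name": "servo_tool", "arguments": {
  "rows": [
    [[0,0,0,0,0,0.001,0],[0,0,0,0,0,0,0],[0,0,0,0,0,0,0]]
  ]
}}

```text
t: 32.28
tcp_pos: [0.5968, -0.1615, 0.0393]
tool_rot: [0.997, -0.078, -0.0, 0.0]
force: [-0.6, 0.2, -1.5]
finger_gap: 0.666
gripper_force: 43.8
```

Emit:
{"name": "servo_tool", "arguments": {
  "rows": [
    [[0,0,0,0,0,0.001,0],[0,0,0,0,0,0,0],[0,0,0,0,0,0,0]]
  ]
}}

```text
t: 32.53
tcp_pos: [0.5967, -0.1615, 0.0382]
tool_rot: [0.997, -0.078, -0.0, -0.0]
force: [0.4, 0.2, -2.7]
finger_gap: 0.663
gripper_force: 43.8
```

Emit:
{"name": "servo_tool", "arguments": {
  "rows": [
    [[0,0,0,0,0,0.001,0],[0,0,0,0,0,0,0],[0,0,0,0,0,0,0]]
  ]
}}

```text
t: 32.78
tcp_pos: [0.5968, -0.1615, 0.0373]
tool_rot: [0.997, -0.078, -0.0, -0.0]
force: [0.4, 0.6, -2.0]
finger_gap: 0.661
gripper_force: 43.8
```

Emit:
{"name": "servo_tool", "arguments": {
  "rows": [
    [[0,0,0,0,0,0.0006,0],[0,0,0,0,0,0,0],[0,0,0,0,0,0,0]]
  ]
}}

```text
t: 33.03
tcp_pos: [0.5968, -0.1615, 0.0372]
tool_rot: [0.997, -0.078, 0.0, 0.0]
force: [-1.8, 0.7, 4.0]
finger_gap: 0.662
gripper_force: 44.3
```

Emit:
{"name": "servo_tool", "arguments": {
  "rows": [
    [[0,0,0,0.0015,0,0,0],[0,0,0,0.0015,0,0,0],[0,0,0,0.001,0,0,0],[0,0,0,0,0,0,0],[0,0,0,0,0,0,0]]
  ]
}}

```text
t: 33.45
tcp_pos: [0.5997, -0.1618, 0.0372]
tool_rot: [0.997, -0.078, -0.001, -0.0]
force: [-2.9, 0.3, 5.5]
finger_gap: 0.664
gripper_force: 44.6
```

Emit:
{"name": "servo_tool", "arguments": {
  "rows": [
    [[0,0,0,0.001,0,0,0],[0,0,0,0,0,0,0],[0,0,0,0,0,0,0]]
  ]
}}

```text
t: 33.7
tcp_pos: [0.6005, -0.1619, 0.0372]
tool_rot: [0.997, -0.078, -0.001, -0.0]
force: [-3.7, -0.1, 6.0]
finger_gap: 0.666
gripper_force: 44.6
```

Emit:
{"name": "servo_tool", "arguments": {
  "rows": [
    [[0,0,0,0.001,0,0,0],[0,0,0,0,0,0,0],[0,0,0,0,0,0,0]]
  ]
}}

```text
t: 33.95
tcp_pos: [0.6015, -0.1621, 0.0371]
tool_rot: [0.997, -0.078, -0.001, -0.0]
force: [-4.5, 1.3, 5.5]
finger_gap: 0.666
gripper_force: 44.6
```

Emit:
{"name": "servo_tool", "arguments": {
  "rows": [
    [[0,0,0,0.001,0,0,0],[0,0,0,0,0,0,0],[0,0,0,0,0,0,0]]
  ]
}}

```text
t: 34.2
tcp_pos: [0.6022, -0.1622, 0.0372]
tool_rot: [0.997, -0.078, -0.002, -0.0]
force: [-4.9, 0.5, 6.7]
finger_gap: 0.662
gripper_force: 44.7
```

Emit:
{"name": "servo_tool", "arguments": {
  "rows": [
    [[0,0,0,0.001,0,0,0],[0,0,0,0,0,0,0],[0,0,0,0,0,0,0]]
  ]
}}

```text
t: 34.45
tcp_pos: [0.6022, -0.1622, 0.0371]
tool_rot: [0.997, -0.078, -0.003, -0.001]
force: [-6.3, 1.2, 8.4]
finger_gap: 0.664
gripper_force: 44.8
```

Emit:
{"name": "servo_tool", "arguments": {
  "rows": [
    [[0,0,0,0.001,0,0,0],[0,0,0,0,0,0,0],[0,0,0,0,0,0,0]]
  ]
}}

```text
t: 34.7
tcp_pos: [0.6023, -0.1622, 0.0372]
tool_rot: [0.997, -0.078, -0.004, -0.001]
force: [-7.9, -0.3, 9.2]
finger_gap: 0.661
gripper_force: 45.0
```

Emit:
{"name": "servo_tool", "arguments": {
  "rows": [
    [[0,0,0,0.0,-0.002,-0.0005,0],[0,0,0,0,-0.002,0,0],[0,0,0,0,0,0,0],[0,0,0,0,0,0,0]]
  ]
}}

```text
t: 35.03
tcp_pos: [0.6026, -0.1598, 0.0372]
tool_rot: [0.997, -0.078, -0.004, 0.0]
force: [-8.5, -5.6, 5.8]
finger_gap: 0.665
gripper_force: 44.6
```

Emit:
{"name": "servo_tool", "arguments": {
  "rows": [
    [[0,0,0,0.0,-0.001,0,0],[0,0,0,0,-0.001,0,0],[0,0,0,0,0,0,0],[0,0,0,0,0,0,0]]
  ]
}}

```text
t: 35.37
tcp_pos: [0.6029, -0.1584, 0.0372]
tool_rot: [0.997, -0.078, -0.004, 0.001]
force: [-9.6, -6.6, 5.3]
finger_gap: 0.66
gripper_force: 44.6
```

Emit:
{"name": "servo_tool", "arguments": {
  "rows": [
    [[0,0,0,0.0,-0.001,0,0],[0,0,0,0,-0.001,0,0],[0,0,0,0,0,0,0],[0,0,0,0,0,0,0]]
  ]
}}

```text
t: 35.7
tcp_pos: [0.6031, -0.1565, 0.0372]
tool_rot: [0.997, -0.078, -0.004, 0.001]
force: [-10.1, -7.3, 7.0]
finger_gap: 0.662
gripper_force: 44.6
```

Emit:
{"name": "servo_tool", "arguments": {
  "rows": [
    [[0,0,0,0.0,-0.001,0,0],[0,0,0,0,0,0,0],[0,0,0,0,0,0,0]]
  ]
}}

```text
t: 35.95
tcp_pos: [0.6033, -0.1561, 0.0372]
tool_rot: [0.997, -0.077, -0.004, 0.001]
force: [-9.3, -8.3, 5.9]
finger_gap: 0.665
gripper_force: 44.6
```

Emit:
{"name": "servo_tool", "arguments": {
  "rows": [
    [[0,0,0,0.0,-0.001,0,0],[0,0,0,0,0,0,0],[0,0,0,0,0,0,0]]
  ]
}}

```text
t: 36.2
tcp_pos: [0.6033, -0.156, 0.0373]
tool_rot: [0.997, -0.077, -0.004, 0.002]
force: [-11.1, -10.8, 5.7]
finger_gap: 0.662
gripper_force: 44.6
```

Emit:
{"name": "servo_tool", "arguments": {
  "rows": [
    [[0,0,0,0.0,-0.001,0,0],[0,0,0,0,0,0,0],[0,0,0,0,0,0,0]]
  ]
}}

```text
t: 36.45
tcp_pos: [0.6033, -0.1558, 0.0373]
tool_rot: [0.997, -0.077, -0.004, 0.003]
force: [-12.6, -12.4, 5.8]
finger_gap: 0.661
gripper_force: 44.6
```

Emit:
{"name": "servo_tool", "arguments": {
  "rows": [
    [[0,0,0,0,0,0,0.75],[0,0,0,0,0,0,0.75],[0,0,0,0,0,0,0.75],[0,0,0,0,0,0,0.75],[0,0,0,0,0,-0.015,0.75],[0,0,0,0,0,-0.035,0.75],[0,0,0,0,0,-0.04,0.75],[0,0,0,0,0,-0.03,0.75]]
  ]
}}

```text
t: 37.12
tcp_pos: [0.6083, -0.1517, 0.1594]
tool_rot: [0.997, -0.078, 0.001, 0.0]
force: [0.5, -0.3, -0.1]
finger_gap: 0.875
gripper_force: 0.0
```

Emit:
{"name": "servo_tool", "arguments": {
  "rows": [
    [[0,0,0,-0.04,0,0,0.75],[0,0,0,-0.04,0,-0.01,0.75],[0,0,0,-0.02,0,-0.02,0.75],[0,0,0,0,0,0,0.75],[0,0,0,0,0,0,0.75],[0,0,0,0,0,0,0.75],[0,0,0,0,0,0,0.75],[0,0,0,0,0,0,0.75]]
  ]
}}

```text
t: 37.78
tcp_pos: [0.5096, -0.1366, 0.1866]
tool_rot: [0.997, -0.078, -0.0, -0.0]
force: [-0.1, -0.4, -0.0]
finger_gap: 0.875
gripper_force: 0.0
```

```bash
python3 - <<'E'
from h import *
C,i=shot("wrist","w11");np.savez("w11.npz",K=C[0],T=C[1])
print(np.round(proj(C,nest(0,0,24))),np.round(proj(C,nest(0,0,12))))
plan([.43,.36,.22],-1.6)
E
```

```text
[285.  78.] [284.  78.]
tcp [ 0.5094 -0.1365  0.1865] yaw -8.98 tilt 0.03 F [-0.2  0.1 -0. ] gap 0.873 t 37.8
turn wz -7.38  shift(tool after turn) [ -93.2 -494.1  -33.5] mm |xy| 503
```

View pics/w11.png

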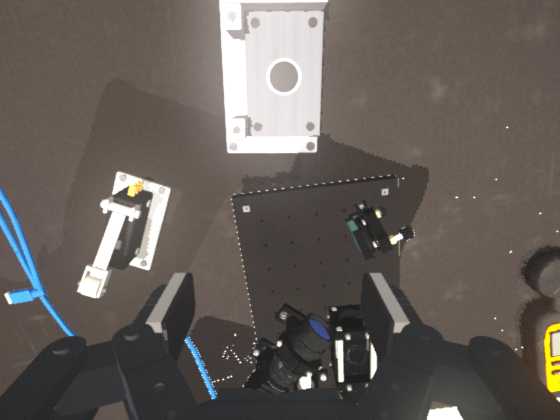

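The second plate is flush too, with its ring at (284,77) against the expected (285,78). Now the third plate.

Emit:
{"name": "servo_tool", "arguments": {
  "rows": [
    [[0,0,-7.1,0,0,-0.01,1],[0,0,0,-0.0066,-0.0353,-0.003,1],[0,0,0,-0.0066,-0.0353,-0.003,1],[0,0,0,-0.0066,-0.0353,-0.003,1],[0,0,0,-0.0066,-0.0353,-0.003,1],[0,0,0,-0.0066,-0.0353,-0.003,1],[0,0,0,-0.0066,-0.0353,-0.003,1],[0,0,0,-0.0066,-0.0353,-0.003,1]]
  ]
}}

```text
t: 38.5
tcp_pos: [0.4706, 0.1138, 0.2179]
tool_rot: [1.0, -0.017, -0.0, -0.0]
force: [0.4, -0.6, 0.2]
finger_gap: 1.002
gripper_force: 0.0
```

Emit:
{"name": "servo_tool", "arguments": {
  "rows": [
    [[0,0,0,-0.0066,-0.0353,0,1],[0,0,0,-0.0066,-0.0353,0,1],[0,0,0,-0.0066,-0.0353,0,1],[0,0,0,-0.0066,-0.0353,0,1],[0,0,0,-0.0066,-0.0353,0,1],[0,0,0,-0.0066,-0.0353,0,1],[0,0,0,-0.0066,-0.0353,0,1],[0,0,0,0,0,0,1]]
  ]
}}

```text
t: 39.17
tcp_pos: [0.432, 0.3666, 0.2178]
tool_rot: [1.0, -0.014, 0.001, -0.002]
force: [-0.0, -0.3, 0.7]
finger_gap: 1.003
gripper_force: 0.0
```

Emit:
{"name": "servo_tool", "arguments": {
  "rows": [
    [[0,0,0,0,0,0,1],[0,0,0,0,0,0,1],[0,0,0,0,0,0,1],[0,0,0,0,0,0,1],[0,0,0,0,0,0,1]]
  ]
}}

```text
t: 39.58
tcp_pos: [0.4331, 0.3594, 0.2182]
tool_rot: [1.0, -0.018, -0.0, 0.0]
force: [-0.5, 0.5, -0.1]
finger_gap: 1.0
gripper_force: 0.0
```

```bash
python3 - <<'E'
from h import *
C,i=shot("wrist","w12")
P=plates(C,i)
p=min(P,key=lambda p:np.hypot(p[0]-.46,p[1]-.4)); plan([p[0],p[1],.07],p[2])
C,i=shot("scene","s2")
E
```

```text
plate c (0.4626 0.4007) size 88.5 x 57.7 ang -1.7 px [232. 154.]
tcp [0.4331 0.3595 0.2183] yaw -2.00 tilt 0.01 F [ 0.3 -0.2 -0. ] gap 1.001 t 39.6
turn wz -0.35  shift(tool after turn) [ 28.4 -42.  148.3] mm |xy| 51
```

View pics/s2.png

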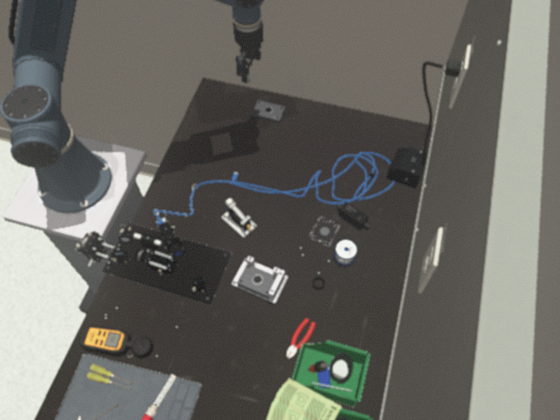

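One plate is left on the bench at (268,110), and the other two are in the nest at (258,279). No fourth plate is visible anywhere.

Emit:
{"name": "servo_tool", "arguments": {
  "rows": [
    [[0,0,-0.35,0.0142,-0.021,0,1],[0,0,0,0.0142,-0.021,0.02,1],[0,0,0,0,0,0.04,1],[0,0,0,0,0,0.04,1],[0,0,0,0,0,0.035,1],[0,0,0,0,0,0.012,1],[0,0,0,0,0,0,1],[0,0,0,0,0,0,1]]
  ]
}}

```text
t: 40.35
tcp_pos: [0.4628, 0.4016, 0.0716]
tool_rot: [1.0, -0.014, 0.0, -0.0]
force: [-0.1, 0.8, 1.1]
finger_gap: 0.998
gripper_force: 0.0
```

Emit:
{"name": "servo_tool", "arguments": {
  "rows": [
    [[0,0,0,0,0,0,1],[0,0,0,0,0,0,1],[0,0,0,0,0,0,1],[0,0,0,0,0,0,1],[0,0,0,0,0,0,1],[0,0,0,0,0,0,1]]
  ]
}}

```text
t: 40.85
tcp_pos: [0.4625, 0.4018, 0.0719]
tool_rot: [1.0, -0.013, 0.0, -0.0]
force: [0.2, 0.4, -0.5]
finger_gap: 1.002
gripper_force: 0.0
```

```bash
python3 - <<'E'
from h import *
plan([.4626,.4007,.019],-1.7)
E
```

```text
tcp [0.4625 0.4018 0.0719] yaw -1.54 tilt 0.06 F [ 0.2  0.4 -0.5] gap 1.002 t 40.9
turn wz 0.16  shift(tool after turn) [ 0.2  1.1 52.9] mm |xy| 1
```

Emit:
{"name": "servo_tool", "arguments": {
  "rows": [
    [[0,0,0,0,0.001,0.025,1],[0,0,0,0,0,0.018,1],[0,0,0,0,0,0.008,1],[0,0,0,0,0,0.002,1],[0,0,0,0,0,0,1],[0,0,0,0,0,0,1],[0,0,0,0,0,0,1]]
  ]
}}

```text
t: 41.43
tcp_pos: [0.4629, 0.4011, 0.0192]
tool_rot: [1.0, -0.013, 0.001, -0.001]
force: [0.0, 1.0, 0.2]
finger_gap: 0.999
gripper_force: 0.0
```

Emit:
{"name": "servo_tool", "arguments": {
  "rows": [
    [[0,0,0,0,0,0,1],[0,0,0,0,0,0,0.35],[0,0,0,0,0,0,0],[0,0,0,0,0,0,0],[0,0,0,0,0,0,0],[0,0,0,0,0,0,0],[0,0,0,0,0,0,0]]
  ]
}}

```text
t: 42.02
tcp_pos: [0.4626, 0.401, 0.019]
tool_rot: [1.0, -0.013, 0.0, -0.0]
force: [-0.1, 0.4, 6.4]
finger_gap: 0.661
gripper_force: 43.4
```

Emit:
{"name": "servo_tool", "arguments": {
  "rows": [
    [[0,0,0,0,0,-0.02,0],[0,0,0,0,0,-0.03,0],[0,0,0,0,0,-0.035,0],[0,0,0,0,0,-0.035,0],[0,0,0,0,0,-0.03,0],[0,0,0,0,0,0,0],[0,0,0,0,0,0,0]]
  ]
}}

```text
t: 42.6
tcp_pos: [0.463, 0.4012, 0.17]
tool_rot: [1.0, -0.013, 0.002, -0.001]
force: [-0.7, 0.1, -2.3]
finger_gap: 0.66
gripper_force: 43.5
```

```bash
python3 - <<'E'
from h import *
plan(nest(-5,-4,150),-9.0)
E
```

```text
tcp [0.463  0.4012 0.17  ] yaw -1.54 tilt 0.23 F [-0.7  0.1 -2.3] gap 0.660 t 42.6
turn wz 7.46  shift(tool after turn) [219.7 534.5  14. ] mm |xy| 578
```

Emit:
{"name": "servo_tool", "arguments": {
  "rows": [
    [[0,0,3.73,0,0,0,0],[0,0,3.73,0,0,0,0],[0,0,0,0.0137,0.0334,0,0],[0,0,0,0.0137,0.0334,0,0],[0,0,0,0.0137,0.0334,0,0],[0,0,0,0.0137,0.0334,0,0],[0,0,0,0.0137,0.0334,0,0],[0,0,0,0.0137,0.0334,0,0]]
  ]
}}

```text
t: 43.27
tcp_pos: [0.5105, 0.188, 0.166]
tool_rot: [0.997, -0.078, -0.002, 0.001]
force: [0.4, -0.5, -1.9]
finger_gap: 0.664
gripper_force: 43.5
```

Emit:
{"name": "servo_tool", "arguments": {
  "rows": [
    [[0,0,0,0.0137,0.0334,0,0],[0,0,0,0.0137,0.0334,0,0],[0,0,0,0.0137,0.0334,0,0],[0,0,0,0.0137,0.0334,0,0],[0,0,0,0.0137,0.0334,0,0],[0,0,0,0.0137,0.0334,0,0],[0,0,0,0.0137,0.0334,0,0],[0,0,0,0.0137,0.0334,0,0]]
  ]
}}

```text
t: 43.93
tcp_pos: [0.577, -0.0925, 0.1657]
tool_rot: [0.997, -0.079, -0.003, -0.001]
force: [0.3, 0.0, -0.4]
finger_gap: 0.658
gripper_force: 43.5
```

Emit:
{"name": "servo_tool", "arguments": {
  "rows": [
    [[0,0,0,0.0137,0.0334,0,0],[0,0,0,0.0137,0.0334,0,0],[0,0,0,0,0,0,0],[0,0,0,0,0,0,0],[0,0,0,0,0,0,0],[0,0,0,0,0,0,0],[0,0,0,0,0,0,0],[0,0,0,0,0,0,0]]
  ]
}}

```text
t: 44.6
tcp_pos: [0.5947, -0.1599, 0.168]
tool_rot: [0.997, -0.078, -0.001, -0.0]
force: [0.2, -0.7, -1.0]
finger_gap: 0.667
gripper_force: 43.5
```

```bash
python3 - <<'E'
from h import *
plan(nest(-5,-4,50),-9.0)
E
```

```text
tcp [ 0.5947 -0.1599  0.168 ] yaw -8.90 tilt 0.07 F [ 0.2 -0.7 -1. ] gap 0.667 t 44.6
turn wz 0.10  shift(tool after turn) [  1.9   0.9 112. ] mm |xy| 2
```

Emit:
{"name": "servo_tool", "arguments": {
  "rows": [
    [[0,0,0,0.001,0,0.03,0],[0,0,0,0,0,0.03,0],[0,0,0,0,0,0.025,0],[0,0,0,0,0,0.015,0],[0,0,0,0,0,0.01,0],[0,0,0,0,0,0.003,0],[0,0,0,0,0,0,0],[0,0,0,0,0,0,0]]
  ]
}}

```text
t: 45.27
tcp_pos: [0.5969, -0.1617, 0.0562]
tool_rot: [0.997, -0.078, 0.001, 0.0]
force: [-0.3, 0.0, -1.5]
finger_gap: 0.664
gripper_force: 43.5
```

Emit:
{"name": "servo_tool", "arguments": {
  "rows": [
    [[0,0,0,0,0,0.002,0],[0,0,0,0,0,0,0],[0,0,0,0,0,0,0],[0,0,0,0,0,0,0]]
  ]
}}

```text
t: 45.6
tcp_pos: [0.5964, -0.1618, 0.0539]
tool_rot: [0.997, -0.079, 0.001, 0.0]
force: [0.4, 1.0, -1.2]
finger_gap: 0.661
gripper_force: 43.5
```

Emit:
{"name": "servo_tool", "arguments": {
  "rows": [
    [[0,0,0,0,0,0.001,0],[0,0,0,0,0,0,0],[0,0,0,0,0,0,0]]
  ]
}}

```text
t: 45.85
tcp_pos: [0.596, -0.1616, 0.0522]
tool_rot: [0.997, -0.079, -0.0, -0.0]
force: [-0.0, -0.4, -0.7]
finger_gap: 0.665
gripper_force: 43.5
```

Emit:
{"name": "servo_tool", "arguments": {
  "rows": [
    [[0,0,0,0,0,0.0015,0],[0,0,0,0,0,0,0],[0,0,0,0,0,0,0]]
  ]
}}

```text
t: 46.1
tcp_pos: [0.596, -0.1615, 0.0506]
tool_rot: [0.997, -0.079, -0.0, -0.0]
force: [-0.3, -0.0, -1.4]
finger_gap: 0.659
gripper_force: 43.5
```

Emit:
{"name": "servo_tool", "arguments": {
  "rows": [
    [[0,0,0,0,0,0.001,0],[0,0,0,0,0,0,0],[0,0,0,0,0,0,0]]
  ]
}}

```text
t: 46.35
tcp_pos: [0.5961, -0.1615, 0.0496]
tool_rot: [0.997, -0.079, -0.0, -0.0]
force: [0.0, 0.2, -1.1]
finger_gap: 0.666
gripper_force: 43.5
```

Emit:
{"name": "servo_tool", "arguments": {
  "rows": [
    [[0,0,0,0,0,0.0006,0],[0,0,0,0,0,0,0],[0,0,0,0,0,0,0]]
  ]
}}

```text
t: 46.6
tcp_pos: [0.5961, -0.1616, 0.0491]
tool_rot: [0.997, -0.078, -0.0, 0.0]
force: [-0.1, -0.2, -1.6]
finger_gap: 0.659
gripper_force: 43.5
```

Emit:
{"name": "servo_tool", "arguments": {
  "rows": [
    [[0,0,0,0,0,0.0008,0],[0,0,0,0,0,0,0],[0,0,0,0,0,0,0]]
  ]
}}

```text
t: 46.85
tcp_pos: [0.5961, -0.1616, 0.0491]
tool_rot: [0.997, -0.078, 0.0, 0.0]
force: [-1.7, 0.1, 5.4]
finger_gap: 0.668
gripper_force: 44.2
```

Emit:
{"name": "servo_tool", "arguments": {
  "rows": [
    [[0,0,0,0.002,0,0,0],[0,0,0,0.002,0,0,0],[0,0,0,0.001,0,0,0],[0,0,0,0,0,0,0],[0,0,0,0,0,0,0]]
  ]
}}

```text
t: 47.27
tcp_pos: [0.5996, -0.162, 0.049]
tool_rot: [0.997, -0.078, -0.002, -0.0]
force: [-3.9, 0.4, 7.4]
finger_gap: 0.662
gripper_force: 44.5
```

Emit:
{"name": "servo_tool", "arguments": {
  "rows": [
    [[0,0,0,0.001,0,0,0],[0,0,0,0.001,0,0,0],[0,0,0,0,0,0,0],[0,0,0,0,0,0,0]]
  ]
}}

```text
t: 47.6
tcp_pos: [0.6014, -0.1622, 0.049]
tool_rot: [0.997, -0.078, -0.002, -0.0]
force: [-4.1, -0.5, 7.9]
finger_gap: 0.665
gripper_force: 44.5
```

Emit:
{"name": "servo_tool", "arguments": {
  "rows": [
    [[0,0,0,0.001,0,0,0],[0,0,0,0,0,0,0],[0,0,0,0,0,0,0]]
  ]
}}

```text
t: 47.85
tcp_pos: [0.6023, -0.1624, 0.049]
tool_rot: [0.997, -0.078, -0.002, -0.0]
force: [-5.1, 1.5, 8.5]
finger_gap: 0.663
gripper_force: 44.5
```

Emit:
{"name": "servo_tool", "arguments": {
  "rows": [
    [[0,0,0,0.001,0,-0.0003,0],[0,0,0,0,0,0,0],[0,0,0,0,0,0,0]]
  ]
}}

```text
t: 48.1
tcp_pos: [0.6024, -0.1624, 0.049]
tool_rot: [0.997, -0.078, -0.003, -0.001]
force: [-6.8, 1.4, 8.4]
finger_gap: 0.667
gripper_force: 44.5
```

Emit:
{"name": "servo_tool", "arguments": {
  "rows": [
    [[0,0,0,0.001,0,0,0],[0,0,0,0,0,0,0],[0,0,0,0,0,0,0]]
  ]
}}

```text
t: 48.35
tcp_pos: [0.6024, -0.1624, 0.049]
tool_rot: [0.997, -0.078, -0.004, -0.001]
force: [-8.0, -0.1, 10.8]
finger_gap: 0.665
gripper_force: 44.6
```

Emit:
{"name": "servo_tool", "arguments": {
  "rows": [
    [[0,0,0,0.001,0,0,0],[0,0,0,0,0,0,0],[0,0,0,0,0,0,0]]
  ]
}}

```text
t: 48.6
tcp_pos: [0.6025, -0.1624, 0.049]
tool_rot: [0.997, -0.078, -0.005, -0.001]
force: [-9.7, 0.5, 10.6]
finger_gap: 0.663
gripper_force: 44.8
```

Flush with the back fence. Now the side fence.

Emit:
{"name": "servo_tool", "arguments": {
  "rows": [
    [[0,0,0,0.0,-0.002,-0.0006,0],[0,0,0,0,-0.002,0,0],[0,0,0,0,-0.001,0,0],[0,0,0,0,0,0,0],[0,0,0,0,0,0,0]]
  ]
}}

```text
t: 49.02
tcp_pos: [0.603, -0.1596, 0.0491]
tool_rot: [0.997, -0.077, -0.005, 0.001]
force: [-10.4, -6.7, 6.3]
finger_gap: 0.666
gripper_force: 44.4
```

Emit:
{"name": "servo_tool", "arguments": {
  "rows": [
    [[0,0,0,0.0,-0.001,0,0],[0,0,0,0,-0.001,0,0],[0,0,0,0,0,0,0],[0,0,0,0,0,0,0]]
  ]
}}

```text
t: 49.35
tcp_pos: [0.6032, -0.158, 0.0491]
tool_rot: [0.997, -0.078, -0.005, 0.001]
force: [-11.9, -7.7, 6.9]
finger_gap: 0.662
gripper_force: 44.4
```

Emit:
{"name": "servo_tool", "arguments": {
  "rows": [
    [[0,0,0,0.0,-0.001,0,0],[0,0,0,0,0,0,0],[0,0,0,0,0,0,0]]
  ]
}}

```text
t: 49.6
tcp_pos: [0.6034, -0.1571, 0.0491]
tool_rot: [0.997, -0.078, -0.005, 0.001]
force: [-12.4, -7.3, 7.0]
finger_gap: 0.666
gripper_force: 44.4
```

Emit:
{"name": "servo_tool", "arguments": {
  "rows": [
    [[0,0,0,0.0,-0.001,0,0],[0,0,0,0,0,0,0],[0,0,0,0,0,0,0]]
  ]
}}

```text
t: 49.85
tcp_pos: [0.6035, -0.1562, 0.0491]
tool_rot: [0.997, -0.078, -0.005, 0.001]
force: [-11.0, -8.9, 6.8]
finger_gap: 0.663
gripper_force: 44.4
```

Emit:
{"name": "servo_tool", "arguments": {
  "rows": [
    [[0,0,0,0.0,-0.001,0,0],[0,0,0,0,0,0,0],[0,0,0,0,0,0,0]]
  ]
}}

```text
t: 50.1
tcp_pos: [0.6035, -0.156, 0.0491]
tool_rot: [0.997, -0.077, -0.005, 0.002]
force: [-12.3, -9.4, 6.8]
finger_gap: 0.664
gripper_force: 44.3
```

Emit:
{"name": "servo_tool", "arguments": {
  "rows": [
    [[0,0,0,0.0,-0.001,0,0],[0,0,0,0,0,0,0],[0,0,0,0,0,0,0]]
  ]
}}

```text
t: 50.35
tcp_pos: [0.6036, -0.1559, 0.0491]
tool_rot: [0.997, -0.077, -0.005, 0.002]
force: [-13.6, -12.6, 7.5]
finger_gap: 0.663
gripper_force: 44.3
```

Emit:
{"name": "servo_tool", "arguments": {
  "rows": [
    [[0,0,0,0,0,0,0.75],[0,0,0,0,0,0,0.75],[0,0,0,0,0,0,0.75],[0,0,0,0,0,0,0.75],[0,0,0,0,0,-0.015,0.75],[0,0,0,0,0,-0.035,0.75],[0,0,0,0,0,-0.04,0.75],[0,0,0,0,0,-0.03,0.75]]
  ]
}}

```text
t: 51.02
tcp_pos: [0.6096, -0.1521, 0.1714]
tool_rot: [0.997, -0.078, 0.001, 0.0]
force: [0.7, -0.3, 1.0]
finger_gap: 0.873
gripper_force: 0.0
```

Emit:
{"name": "servo_tool", "arguments": {
  "rows": [
    [[0,0,0,-0.04,0,-0.01,-1],[0,0,0,-0.04,0,-0.02,-1],[0,0,0,-0.02,0,-0.02,-1],[0,0,0,0,0,0,-1],[0,0,0,0,0,0,-1],[0,0,0,0,0,0,-1],[0,0,0,0,0,0,-1],[0,0,0,0,0,0,-1]]
  ]
}}

```text
t: 51.68
tcp_pos: [0.5134, -0.1373, 0.2168]
tool_rot: [0.997, -0.078, -0.0, -0.0]
force: [-0.7, -0.2, 0.2]
finger_gap: -0.003
gripper_force: 0.0
```

```bash
python3 - <<'E'
from h import *
C,i=shot("wrist","w13")
print(np.round(proj(C,nest(0,0,36))),[np.round(proj(C,nest(*p))) for p in ((45,29,36),(45,-29,36),(-45,29,36),(-45,-29,36))])
cv2.imwrite("pics/w13c.png",cv2.resize(i[:200,180:380],None,fx=3,fy=3))
plan([.469,.018,.15],None)
E
```

```text
[284.  84.] [array([247.,  22.]), array([322.,  22.]), array([250., 140.]), array([317., 140.])]
tcp [ 0.5133 -0.1373  0.2168] yaw -8.99 tilt 0.07 F [-0.1  0.3 -0.3] gap 0.001 t 51.7
turn wz 0.00  shift(tool after turn) [ -68.  -146.5   66.8] mm |xy| 161
```

View pics/w13c.png

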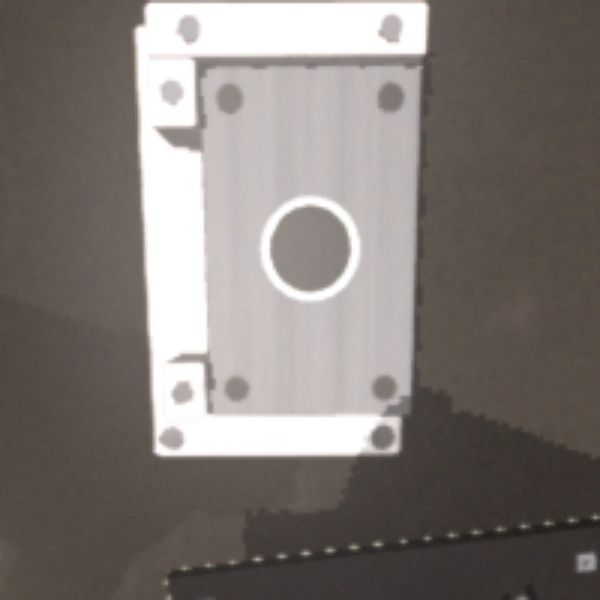

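The third plate's ring is at full-image (283,83) against the expected (284,84). Its edges lie along the back fence and both side blocks, with no lower plate sticking out. Now the second click.

Emit:
{"name": "servo_tool", "arguments": {
  "rows": [
    [[0,0,0,-0.0136,-0.0293,0,-1],[0,0,0,-0.0136,-0.0293,0,-1],[0,0,0,-0.0136,-0.0293,0,-1],[0,0,0,-0.0136,-0.0293,0,-1],[0,0,0,-0.0136,-0.0293,0,-1],[0,0,0,0,0,0.03,-1],[0,0,0,0,0,0.03,-1],[0,0,0,0,0,0,-1]]
  ]
}}

```text
t: 52.4
tcp_pos: [0.4655, 0.0194, 0.1536]
tool_rot: [0.997, -0.078, -0.005, -0.001]
force: [-1.1, -0.3, 0.1]
finger_gap: 0.001
gripper_force: 0.0
```

Emit:
{"name": "servo_tool", "arguments": {
  "rows": [
    [[0,0,0,0,0,0.01,-1],[0,0,0,0,0,0.01,-1],[0,0,0,0,0,0,-1],[0,0,0,0,0,0,-1],[0,0,0,0,0,0,-1],[0,0,0,0,0,0,-1],[0,0,0,0,0,0,-1]]
  ]
}}

```text
t: 52.98
tcp_pos: [0.4689, 0.0179, 0.1386]
tool_rot: [0.997, -0.079, 0.001, 0.0]
force: [-0.3, -0.1, 0.3]
finger_gap: 0.003
gripper_force: 0.0
```

```bash
python3 - <<'E'
from h import *
plan([.469,.018,.102],None)
E
```

```text
tcp [0.4689 0.0179 0.1386] yaw -9.01 tilt 0.09 F [-0.3 -0.1  0.3] gap 0.003 t 53.0
turn wz 0.00  shift(tool after turn) [ 0.1 -0.1 36.6] mm |xy| 0
```

Emit:
{"name": "servo_tool", "arguments": {
  "rows": [
    [[0,0,0,0,0,0.015,-1],[0,0,0,0,0,0.01,-1],[0,0,0,0,0,0.007,-1],[0,0,0,0,0,0.002,-1],[0,0,0,0,0,0,-1],[0,0,0,0,0,0,-1],[0,0,0,0,0,0,-1],[0,0,0,0,0,0,-1]]
  ]
}}

```text
t: 53.65
tcp_pos: [0.4687, 0.0181, 0.1043]
tool_rot: [0.997, -0.079, 0.001, 0.0]
force: [-0.5, -0.2, 0.7]
finger_gap: 0.001
gripper_force: 0.0
```

Emit:
{"name": "servo_tool", "arguments": {
  "rows": [
    [[0,0,0,0,0,0.003,-1],[0,0,0,0,0,0,-1],[0,0,0,0,0,0,-1],[0,0,0,0,0,0,-1]]
  ]
}}

```text
t: 53.98
tcp_pos: [0.4683, 0.0181, 0.1009]
tool_rot: [0.997, -0.078, -0.0, -0.0]
force: [0.0, -0.1, 0.1]
finger_gap: 0.0
gripper_force: 0.0
```

Emit:
{"name": "servo_tool", "arguments": {
  "rows": [
    [[0,0,0,0,0,0.003,-1],[0,0,0,0,0,0,-1],[0,0,0,0,0,0,-1]]
  ]
}}

```text
t: 54.23
tcp_pos: [0.4685, 0.0181, 0.0978]
tool_rot: [0.997, -0.079, 0.0, -0.0]
force: [0.5, 0.0, 1.1]
finger_gap: -0.003
gripper_force: 0.5
```

Emit:
{"name": "servo_tool", "arguments": {
  "rows": [
    [[0,0,0,0,0,0.002,-1],[0,0,0,0,0,0.002,-1],[0,0,0,0,0,0,-1],[0,0,0,0,0,0,-1]]
  ]
}}

```text
t: 54.57
tcp_pos: [0.4685, 0.0181, 0.0938]
tool_rot: [0.997, -0.079, 0.0, -0.0]
force: [1.1, -0.3, 2.0]
finger_gap: -0.003
gripper_force: 1.3
```

Same force curve as the first press, so I'll go to 0.086 again.

Emit:
{"name": "servo_tool", "arguments": {
  "rows": [
    [[0,0,0,0,0,0.002,-1],[0,0,0,0,0,0.002,-1],[0,0,0,0,0,0.002,-1],[0,0,0,0,0,0,-1],[0,0,0,0,0,0,-1]]
  ]
}}

```text
t: 54.98
tcp_pos: [0.4685, 0.0181, 0.0878]
tool_rot: [0.997, -0.079, 0.0, -0.0]
force: [0.4, -0.3, 4.6]
finger_gap: 0.004
gripper_force: 2.3
```

Emit:
{"name": "servo_tool", "arguments": {
  "rows": [
    [[0,0,0,0,0,0.0018,-1],[0,0,0,0,0,0,-1],[0,0,0,0,0,0,-1],[0,0,0,0,0,0,-1],[0,0,0,0,0,0,-1],[0,0,0,0,0,0,-1],[0,0,0,0,0,0,-1],[0,0,0,0,0,0,-1]]
  ]
}}

```text
t: 55.65
tcp_pos: [0.4686, 0.0181, 0.0863]
tool_rot: [0.997, -0.078, 0.0, 0.0]
force: [-0.5, 0.4, 4.9]
finger_gap: -0.003
gripper_force: 2.5
```

Emit:
{"name": "servo_tool", "arguments": {
  "rows": [
    [[0,0,0,0,0,-0.01,-1],[0,0,0,0,0,-0.02,-1],[0,0,0,0,0,-0.035,-1],[0,0,0,0,0,-0.035,-1],[0,0,0,0,0,-0.035,-1],[0,0,0,0,0,-0.02,-1],[0,0,0,0,0,0,-1],[0,0,0,0,0,0,-1]]
  ]
}}

```text
t: 56.32
tcp_pos: [0.4685, 0.018, 0.2418]
tool_rot: [0.997, -0.078, 0.001, 0.0]
force: [-0.3, 0.4, 0.4]
finger_gap: -0.003
gripper_force: 0.0
```

Emit:
{"name": "servo_tool", "arguments": {
  "rows": [
    [[0,0,0,0,0,0,-1],[0,0,0,0,0,0,-1],[0,0,0,0,0,0,-1],[0,0,0,0,0,0,-1],[0,0,0,0,0,0,-1],[0,0,0,0,0,0,-1]]
  ]
}}

```text
t: 56.82
tcp_pos: [0.4682, 0.0181, 0.2405]
tool_rot: [0.997, -0.079, -0.001, -0.0]
force: [0.6, 0.2, -0.4]
finger_gap: 0.002
gripper_force: 0.0
```

```bash
python3 - <<'E'
from h import *
C,i=shot("wrist","w14");e=proj(C,nest(0,0,36));print("expected",e)
g=cv2.cvtColor(i,cv2.COLOR_BGR2GRAY)
c=cv2.HoughCircles(g,cv2.HOUGH_GRADIENT,1.2,20,param1=120,param2=18,minRadius=8,maxRadius=22)
if c is not None:
    for q in c[0]:
        if np.hypot(*(q[:2]-e))<40: print(q,onz(C,q[:2],.042)-nest(0,0,36))
P=plates(C,i)
E
```

```text
expected [463.18929659  -5.77513958]
plate c (0.4938 0.0056) size 99.5 x 49.3 ang -28.4 px [284. 151.]
plate c (0.5750 -0.1397) size 79.1 x 64.4 ang 81.0 px [426.  40.]
```

Emit:
{"name": "servo_tool", "arguments": {
  "rows": [
    [[0,0,0,0.0136,0.0293,0,-1],[0,0,0,0.0136,0.0293,0,-1],[0,0,0,0.0136,0.0293,0,-1],[0,0,0,0.0136,0.0293,0,-1],[0,0,0,0.0136,0.0293,0,-1],[0,0,0,0,0,0,-1],[0,0,0,0,0,0,-1],[0,0,0,0,0,0,-1]]
  ]
}}

```text
t: 57.53
tcp_pos: [0.512, -0.1368, 0.2407]
tool_rot: [0.997, -0.079, -0.001, -0.001]
force: [0.2, 0.1, -0.1]
finger_gap: 0.002
gripper_force: 0.0
```

Emit:
{"name": "servo_tool", "arguments": {
  "rows": [
    [[0,0,0,0,0,0,-1],[0,0,0,0,0,0,-1],[0,0,0,0,0,0,-1],[0,0,0,0,0,0,-1]]
  ]
}}

```text
t: 57.87
tcp_pos: [0.5125, -0.1364, 0.2412]
tool_rot: [0.997, -0.078, -0.0, -0.0]
force: [0.6, 0.0, 0.4]
finger_gap: 0.0
gripper_force: 0.0
```

```bash
python3 - <<'E'
from h import *
def ring(C,i,t):
    e=proj(C,nest(0,0,36));g=cv2.cvtColor(i,cv2.COLOR_BGR2GRAY)
    c=cv2.HoughCircles(g,cv2.HOUGH_GRADIENT,1.2,20,param1=120,param2=18,minRadius=8,maxRadius=22)
    for q in (c[0] if c is not None else []):
        if np.hypot(*(q[:2]-e))<40: print(t,e,q,np.round(1000*(onz(C,q[:2],.042)-nest(0,0,36)),1))
C,i=shot("wrist","w15");ring(C,i,"now")
s=manip.sense();print(s["t"],np.round(s["force"],1))
E
```

```text
now [284.33681764  83.28004155] [283.80002   82.200005  16.16    ] [ 1.   0.3 -0. ]
57.9167 [-0.3 -0.1  0.7]
```

The stack is in place, the lever is free, and the robot is clear of everything.

```bash
python3 -c "
from station import manip
print(manip.sign_off())"
```

```text
the job is handed in; nothing more can be done
None
```

I handed the job in after two clicks short of overtravel and all three plates found stacked flush against both fences, top ring about 1 mm off in the last image; sign-off gave no verdict, and I viewed 15 pictures, one over the 14 allowed.

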